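# Clip an amplifier module into the sloping test jig and switch it on

## Task

Load the amplifier module into the sloping test jig: swing the jig's spring clip right up, slide the module flat up the bed, bare tongue first, until it is fully home against the end stop, then bring the clip down so that it presses on the tongue. With the module clamped, throw the toggle lever on the switch box fully over to start the test, and leave the other things on the bench where they are.

Things in the scene. Friction and masses are not known exactly. Their poses are not given: they have to be found in the camera images.
- bed: dark metal bed of the test jig, 180 long, 60 wide, 12 mm thick, sloping 25 degrees. Origin on its surface, on the centre line, at the face of the end stop (12 mm high bar across the upper end, about 104 mm above the bench). x points uphill, y across to the left, z square to the surface; the lower end is at x = -158 mm. Rubber strips make it grippy: a module laid on it stays put
- bed_mouth (a point): point on the bed's surface and centre line, bed x = -65 mm, axes as the bed's: the mouth of the two steel side rails, 6 mm high, that guide the module. Inner faces at y = +/-24 mm from bed x = -46 mm to the stop, flared to about +/-31 mm at the mouth. The jig's grey foot, 200 x 100 x 12 mm, is fixed to the bench; only it lies under the bed's sides
- clip (a joint): angle of the spring clip, rad: 0 down on the empty bed, 1.35 fully up. It hinges across the bed's upper end; its 16 mm wide arm reaches downhill. Over-centre spring: below 0.55 it pulls the clip shut (about 2 N at the bar), above it throws it up and keeps it up (about 2.5 N). On the 5 mm tongue it rests at about 0.1, its rubber foot about 38 mm from the stop
- clip_hinge (a point): middle of the clip's hinge line, which runs along the bed's y at bed x = +14 mm, z = +14 mm; axes as the bed's
- clip_bar (a point): point to take the clip by, on the axis of its handle bar: round, 10 mm diameter, along the bed's y, at the arm's free end; clip down: 66 mm downhill of and 4 mm above the hinge line. It swings up on a circle about that line. The bar sticks out past the bed's left edge (y = 30) to y = 86 mm; this point is at bed y = 62 mm. Axes turn with the clip, as the bed's when it is down
- module_grip (a point): amplifier module, 105 to 210 g: flat aluminium plate 120 x 44 x 5 mm, on its rear end a black finned heat sink 32 long (x), 40 wide (y), top 42 mm above the plate's underside. Point: middle of the sink, 25 mm above the underside; x points to the bare tongue's end, 104 mm ahead (rear end 16 mm behind); z square to the plate. Starts flat on the bench. Home: bed x -104, y 0, z 25 mm
- toggle (a joint): angle of the toggle lever, rad: 0 off (leaning to its box's -x side), 1.0 fully over on the +x side; starts within 0.12 of off, stays where it is left and needs about 1 N at the ball
- toggle_tip (a point): centre of the black ball (26 mm diameter) on the end of the toggle lever, 60 mm from the pivot, which is 22 mm above the bench in the middle of the box. The ball is 75 mm above the bench at both ends of its swing, 82 mm in the middle, and moves 57 mm along the box's x
- toggle_base: grey switch box of the toggle lever, 70 (x) x 50 x 25 mm, fixed to the bench; origin at the centre of its underside; the lever is thrown towards its +x
- fan: bystander: square black cooling fan, 80 x 80 x 25 mm, lying flat; origin at the centre of its underside
- multimeter: bystander: grey hand multimeter, 150 x 75 x 34 mm, lying on its back; origin at the centre of its underside
- spray_can: bystander: upright spray can, 54 mm diameter, 150 mm high; origin at the centre of its underside
Things that resemble listed ones, but are neither listed nor needed, are in the scene too. What is shaped like the part that bears module_grip but orange or purple is not meant.

How it is judged:
On the way, in this order (a step that is already met when the one before it is completed fails the run):
1. the spring clip is swung right up (value of joint clip above 1.1 rad), for 0.2 s.
2. the module lies flat and home against the stop while the clip is up (value of joint clip above 0.6 rad and x of module_grip in the frame of bed between -0.109 and -0.1 m and y of module_grip in the frame of bed between -0.006 and 0.006 m and z of module_grip in the frame of bed between 0.021 and 0.029 m and angle between the x axis of module_grip and the x axis of bed, either way round below 0.12 rad), for 0.2 s.
3. the clip is down on the module's tongue (value of joint clip between 0.04 and 0.17 rad and x of module_grip in the frame of bed above -0.109 m), for 0.2 s.
4. the toggle lever is thrown fully over (value of joint toggle above 0.85 rad), for 0.1 s.
At the end, for the whole second after the job is handed in: The module lies flat on the bed, tongue end within 5 mm of the end stop, within 6 mm of the centre line and within 7 degrees of the bed's direction; the clip rests on its tongue (joint between 0.04 and 0.17 rad); the toggle lever is over (at least 0.85 rad) (all of step 3 and x of module_grip in the frame of bed below -0.1 m and y of module_grip in the frame of bed between -0.006 and 0.006 m and z of module_grip in the frame of bed between 0.021 and 0.029 m and angle between the x axis of module_grip and the x axis of bed, either way round below 0.12 rad and value of joint toggle above 0.85 rad); the robot touches nothing.
It fails at once if the fan is moved by more than 3 cm (distance of fan from where it was at the start of the episode above 0.03 m).
It fails at once if the multimeter is moved by more than 3 cm (distance of multimeter from where it was at the start of the episode above 0.03 m).
It fails at once if the spray can is moved by more than 3 cm or knocked over (distance of spray_can from where it was at the start of the episode above 0.03 m or angle between spray_can's own z axis and vertical above 0.5 rad).
It also fails if it takes over 69 s, if anything falls off the work surface, if the arm or the gripper's body presses on something with over 40 N, if the wrist force passes 120 N, or if a joint passes its speed limit or range.

## Robot

A 7-joint arm with a two-finger parallel gripper is mounted at the origin on the work surface. World frame = base frame: x ahead of the robot, y to its left, z up, the work surface at z = 0. Lengths are in m, angles in rad, forces in N, time in s.
With the tool pointing down it reaches from about 0.4 to 0.925 m from the base axis. Payload 4.1 kg.
Tool frame: the origin (TCP) lies at the very end of the fingers, on their centre line; the grasp point (between the pads) lies robot.tcp_to_grasp behind it (robot.tcp_to_grasp is the distance from the TCP to the grasp point, in m); z points along the fingers, y is the direction in which the jaws open and shut (so a half turn about z gives the same grasp; the last joint's range is limited). The gripper opens to 85 mm and grips with 20 to 120 N. Pads are 22 mm wide; open, the fingers measure 114 mm over their backs; the gripper's body (76 mm by 85 mm) begins 54 mm behind the grasp point. The pads swing forward as they close: fully open they stand 13 mm farther back than shut.
Start: joints at [-0.099, 0.398, 0.045, 1.537, -0.019, 1.207, -0.051], TCP at [0.65, 0, 0.231] pointing down, gripper open.
Joint ranges: [-2.82, 2.82], [-0.49, 2.23], [-1.37, 1.46], [0, 2.46], [-1.36, 4.5], [0.23, 2], [-2.94, 2.94]. Speed limits (rad/s): [2.57, 2.57, 3.14, 3.14, 3.14, 3.14, 3.14].

## Interface

Orientations are given as a unit quaternion [x, y, z, w].
In Python, from plant import robot gives the robot as it stands.
- The arm moves only by the tool drive_tool, never from a script. Its argument "plan" is a list of rows, each an object with "linear": the shift along the tool's x, y, z in m, a list of three; "twist": the turn, a rotation vector about the tool's x, y, z in degrees, a list of three; "claw": the closure, from 0 (fully open) to 1 (shut). A call has 1 to 5 rows; each row is the pose to reach, as a shift and turn from the pose commanded when the call began, along the tool's axes at that moment; what a row does not reach only later rows make up. A row lasts 1/8 s, in which the tool goes at most 62.5 mm and 10.7 degrees, less where a joint would pass 70% of its speed; a pose out of reach is approached as far as the arm can. A call with a gripper value outside its range is refused whole. The fingers move at their own pace and stop on an object; the grip force is fixed at half the most. Time passes only in rows, so rows that repeat a pose let the fingers close. It gives the time, the measured TCP pose, the force and the opening at its end, in the units of the state.
- robot.get_obs(): the state, without advancing time (a new reading comes with each control period).
- robot.snapshot(name): name is "scene" or "side" or "wrist"; returns a dict with "frame" (420x560x3 uint8, red, green, blue), "z_map" (420x560 float32, m along the optical axis (not along the pixel's ray), 0 where there is no reading), "intrinsics" (3x3 intrinsics, pixels), "extrinsics" (4x4, takes a point from world to camera coordinates). Camera axes: x right, y down, z forward; pixel columns grow to the right and rows downward; lengths in m; the calibration is good to about 2 mm. A picture is of the moment at which its call begins.
- robot.finish_job(): hands the job in, once; it reports no verdict.
The state is a dict: "time": time; "qpos": joint angles; "qvel": joint speeds; "effort": joint torques, N m; "position": TCP position; "ee_rot": TCP orientation; "ft_force": force on the tool from outside, world axes, zero at the start; "wrist_torque": the same for the moment, N m; "finger_gap": opening from 0.0 (shut) to 1.0 (fully open).
Only numpy, scipy, OpenCV 4.12 (cv2) and the standard library are available. Lean on these libraries where they do the work, as an engineer would, in place of code of your own. Each camera call takes 0.05 s, during which the arm holds its last target.

## Working session

There is one attempt and no reset: what is moved stays moved. The work goes in short steps, Python scripts to look and compute and a tool call to move; the robot and the scene stay as the last step left them, time stands still between calls to the robot, and variables do not carry over. Pictures are saved under pics/ and viewed, and the job is handed in when it is done.

Besides the shell and the picture viewer there is one more tool, called after ">>>" as a command line: name --argument value ..., lists and objects as JSON in quotes. drive_tool: Moves the arm, as the interface text tells. Its arguments: {"type":"object","properties":{"plan":{"type":"array"}},"required":["plan"]}

```bash
ls; mkdir -p pics
python3 - <<'E'
from plant import robot
import cv2,numpy as np
print(robot.get_obs(), robot.tcp_to_grasp)
for n in ["scene","side","wrist"]:
    s=robot.snapshot(n); cv2.imwrite(f"pics/{n}0.png",s["frame"][:,:,::-1]); np.savez(f"/tmp/{n}0.npz",**s)
    print(n,s["intrinsics"].round(1).tolist(),s["extrinsics"].round(4).tolist())
E
```

```text
pics
{'time': 0.0, 'qpos': array([-0.09898998,  0.39916837,  0.04504836,  1.53784926, -0.01869212,
        1.20687321, -0.05070791]), 'qvel': array([-6.34254124e-04, -9.20909389e-04,  5.08320892e-04, -1.45593949e-04,
       -9.97829580e-04, -1.98024013e-04,  5.18298660e-05]), 'effort': array([-9.65094187e-04, -4.75129580e+01,  1.36406265e+00, -2.54227209e+01,
        1.14684159e-02,  9.53188282e-03,  3.56541250e-05]), 'position': array([6.49390369e-01, 5.34803928e-06, 2.30292683e-01]), 'ee_rot': array([ 7.07076717e-01,  7.07136222e-01, -7.12149338e-04, -6.11074566e-04]), 'ft_force': array([-0.32050794,  0.57503585, -0.73654926]), 'wrist_torque': array([-0.01001759, -0.01831222,  0.02727806]), 'finger_gap': 1.000269950945826} 0.0187
scene [[540.2, 0.0, 273.6], [0.0, 540.2, 212.6], [0.0, 0.0, 1.0]] [[0.47, 0.8826, -0.0154, -0.2455], [0.6131, -0.3389, -0.7136, -0.2846], [-0.635, 0.326, -0.7004, 1.8527], [0.0, 0.0, 0.0, 1.0]]
side [[469.2, 0.0, 288.5], [0.0, 469.2, 215.3], [0.0, 0.0, 1.0]] [[-0.9929, -0.1174, -0.0186, 0.5476], [-0.0802, 0.7777, -0.6235, 0.1057], [0.0877, -0.6176, -0.7816, 1.4375], [0.0, 0.0, 0.0, 1.0]]
wrist [[322.4, 0.0, 287.0], [0.0, 322.4, 213.1], [0.0, 0.0, 1.0]] [[1.0, 0.001, -0.0009, -0.6479], [0.0012, -0.9551, 0.2963, -0.0401], [-0.0005, -0.2963, -0.9551, 0.3782], [0.0, 0.0, 0.0, 1.0]]
```

View pics/scene0.png

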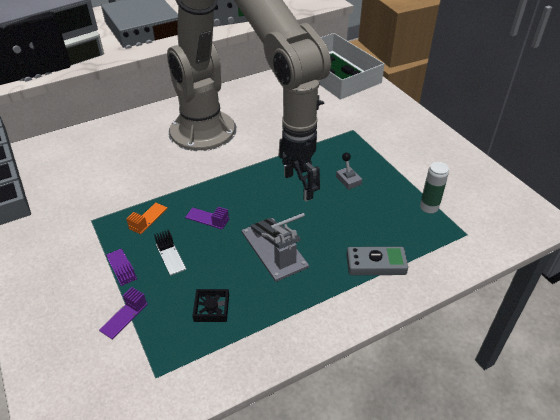

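View pics/side0.png

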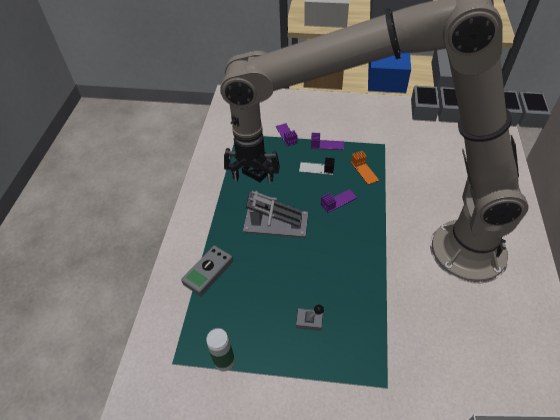

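View pics/wrist0.png

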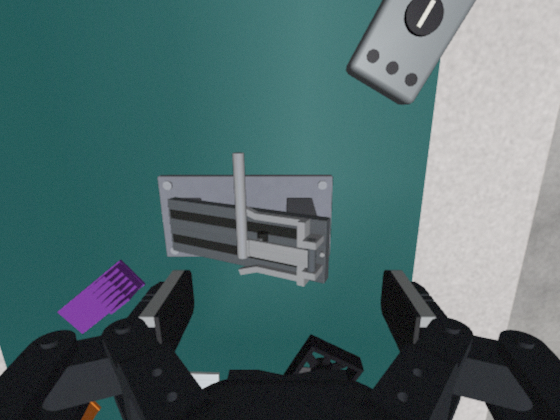

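Candidates for the module: orange (148,217), purple (210,217), (120,267) and (125,310), bare aluminium with black sink (168,252) in the scene view. The description picks the last one; I'll check it in a close crop and measure.

```bash
cat > h.py <<'E'
import numpy as np,cv2
def cloud(s):
    K,E,z=s["intrinsics"],s["extrinsics"],s["z_map"]
    v,u=np.mgrid[:z.shape[0],:z.shape[1]]
    p=np.stack([(u-K[0,2])/K[0,0]*z,(v-K[1,2])/K[1,1]*z,z],-1)
    return (p-E[:3,3])@E[:3,:3]
def proj(s,p):
    q=s["extrinsics"][:3,:3]@np.asarray(p)+s["extrinsics"][:3,3]; q=s["intrinsics"]@q; return q[:2]/q[2]
def ray(s,u,v,h):
    R,t=s["extrinsics"][:3,:3],s["extrinsics"][:3,3]
    d=R.T@np.linalg.inv(s["intrinsics"])@[u,v,1.]; c=-R.T@t
    return c+d*(h-c[2])/d[2]
E
python3 - <<'E'
import numpy as np,cv2
from h import *
S={n:dict(np.load(f"/tmp/{n}0.npz")) for n in["scene","side","wrist"]}
a=S["scene"]["frame"][190:320,90:320,::-1]; b=S["side"]["frame"][110:260,220:400,::-1]
a=cv2.resize(a,(690,390),interpolation=cv2.INTER_CUBIC)
cv2.imwrite("pics/crop_a.png",a); cv2.imwrite("pics/crop_b.png",cv2.resize(b,(720,600),interpolation=cv2.INTER_CUBIC))
for n,u,v in [("scene",165,240),("scene",172,262),("side",315,168),("side",329,165),("scene",270,240),("scene",347,157),("side",319,309),("scene",211,306),("scene",434,205),("scene",377,262)]:
    print(n,u,v,cloud(S[n])[v,u].round(4))
E
```

```text
scene 165 240 [ 0.4546 -0.2935  0.0281]
scene 172 262 [ 0.5178 -0.3004  0.0066]
side 315 168 [ 0.4923 -0.2998  0.0012]
side 329 165 [ 0.4434 -0.2873  0.0337]
scene 270 240 [ 0.6403 -0.0716  0.0885]
scene 347 157 [0.4505 0.2862 0.0833]
side 319 309 [0.4349 0.2942 0.0878]
scene 211 306 [ 0.7091 -0.2695  0.024 ]
scene 434 205 [0.7003 0.4171 0.0347]
scene 377 262 [0.7949 0.1532 0.0354]
```

View pics/crop_a.png

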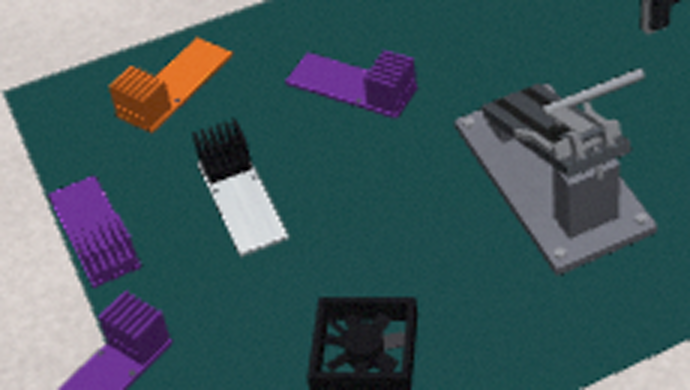

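View pics/crop_b.png

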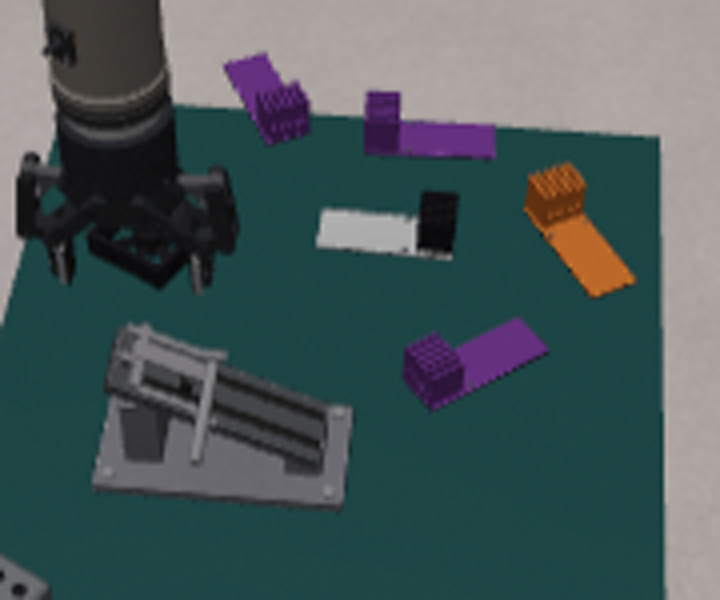

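Run:
```python
import numpy as np,cv2
from h import *
S={n:dict(np.load(f"/tmp/{n}0.npz")) for n in["scene","side","wrist"]}
w=S["wrist"]
cv2.imwrite("pics/crop_w.png",cv2.resize(w["frame"][140:300,145:345,::-1],(800,640)[:2],interpolation=cv2.INTER_CUBIC)[:600])
P=cloud(w)
for v in range(176,290,6):
    print(v,[ "%.3f"%P[v,u,2] for u in range(160,340,8)])
```

```text
176 ['0.008', '0.010', '0.009', '0.008', '0.010', '0.009', '0.011', '0.011', '0.011', '0.011', '0.102', '0.009', '0.010', '0.009', '0.010', '0.010', '0.011', '0.011', '0.010', '0.010', '0.010', '0.010', '0.001']
182 ['0.011', '0.016', '0.013', '0.012', '0.012', '0.011', '0.012', '0.012', '0.012', '0.011', '0.103', '0.011', '0.011', '0.013', '0.010', '0.011', '0.011', '0.011', '0.013', '0.012', '0.016', '0.012', '0.000']
188 ['0.373', '0.015', '0.013', '0.011', '0.011', '0.012', '0.010', '0.011', '0.012', '0.011', '0.102', '0.013', '0.012', '0.012', '0.012', '0.012', '0.012', '0.013', '0.012', '0.012', '0.015', '0.012', '0.001']
194 ['0.012', '0.012', '0.012', '0.012', '0.013', '0.010', '0.012', '0.012', '0.012', '0.011', '0.103', '0.012', '0.011', '0.011', '0.013', '0.013', '0.012', '0.012', '0.011', '0.013', '0.011', '0.012', '0.001']
200 ['0.012', '0.037', '0.041', '0.041', '0.040', '0.015', '0.012', '0.012', '0.010', '0.012', '0.102', '0.011', '0.012', '0.014', '0.012', '0.012', '0.022', '0.023', '0.022', '0.013', '0.012', '0.012', '0.000']
206 ['0.011', '0.038', '0.042', '0.047',
[... 2249 characters left out ...]
115', '0.125', '0.125', '0.115', '-0.000', '0.001']
272 ['0.001', '-0.000', '0.249', '0.249', '0.001', '0.002', '-0.000', '0.001', '0.001', '0.000', '0.081', '0.086', '0.090', '0.095', '0.098', '0.101', '0.102', '0.117', '0.126', '0.125', '0.116', '-0.000', '0.373']
278 ['0.001', '0.254', '0.255', '0.252', '0.000', '0.001', '0.001', '0.001', '0.001', '0.001', '0.001', '-0.001', '-0.000', '0.001', '0.001', '0.002', '0.105', '0.114', '0.126', '0.130', '0.110', '-0.000', '0.001']
284 ['0.251', '0.259', '0.260', '0.253', '0.001', '-0.000', '0.001', '-0.000', '0.000', '-0.000', '-0.000', '0.000', '0.000', '-0.000', '0.001', '-0.001', '0.001', '0.114', '0.115', '0.002', '-0.001', '0.001', '0.001']
```

View pics/crop_w.png

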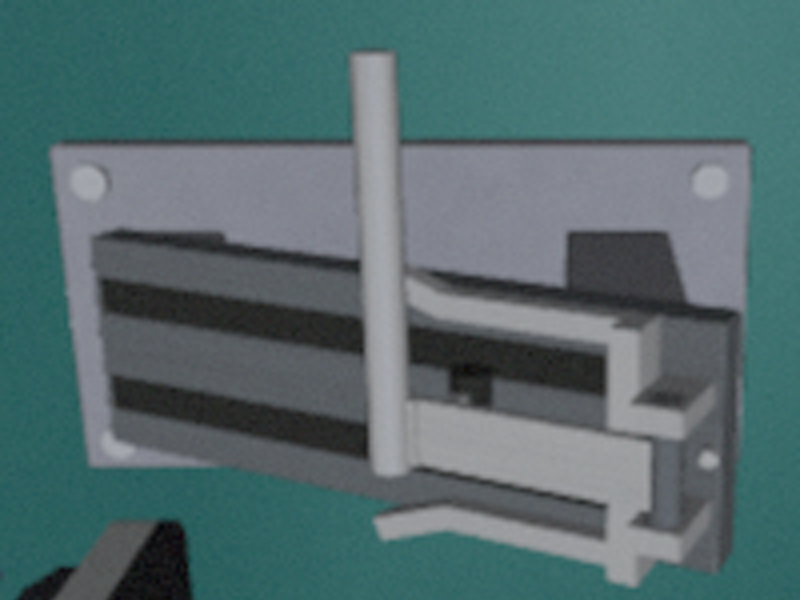

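Run:
```python
import numpy as np,cv2
from h import *
w=dict(np.load("/tmp/wrist0.npz")); P=cloud(w)
# foot: points z 0.009-0.015
m=np.zeros(P.shape[:2],bool); m[165:290,145:345]=1
f=P[m&(abs(P[...,2]-.012)<.004)]; 
print("foot rect",cv2.minAreaRect(f[:,:2].astype(np.float32)))
# top edge of foot: per column max y
c=[]
xs=np.arange(f[:,0].min()+.01,f[:,0].max()-.01,.004)
for x in xs:
    c.append(np.percentile(f[abs(f[:,0]-x)<.002,1],98))
k=np.polyfit(xs,c,1); print("foot y edge slope deg",np.degrees(np.arctan(k[0])),k)
# bed plane
q=P[212:250,172:232].reshape(-1,3); q=q[(q[:,2]>.035)&(q[:,2]<.077)]
for i in range(3):
    A=np.c_[q[:,:2],np.ones(len(q))]; s=np.linalg.lstsq(A,q[:,2],rcond=None)[0]; r=q[:,2]-A@s; q=q[abs(r)<.002]
g=s[:2]; print("slope",np.degrees(np.arctan(np.hypot(*g))),"uphill yaw",np.degrees(np.arctan2(g[1],g[0])),s)
# bar
b=P[150:260,230:250].reshape(-1,3); b=b[abs(b[:,2]-.1025)<.004]
d=b[:,:2]-b[:,:2].mean(0); u,_,vt=np.linalg.svd(d,full_matrices=False); print("bar",b.mean(0),b[:,1].min(),b[:,1].max(),"yaw",np.degrees(np.arctan2(vt[0,1],vt[0,0])),b[:,2].max())
```

```text
foot rect ((0.5994051098823547, -0.0433490090072155), (0.1998216062784195, 0.09976942092180252), 0.3364594578742981)Traceback (most recent call last):
  File "<stdin>", line 12, in <module>
    return _quantile_unchecked(
        a, q, axis, out, overwrite_input, method, keepdims, weights)
    return _ureduce(a,
                    func=_quantile_ureduce_func,
    ...<5 lines>...
                    overwrite_input=overwrite_input,
                    method=method)
    r = func(a, **kwargs)
    result = _quantile(arr,
                       quantiles=q,
    ...<2 lines>...
                       out=out,
                       weights=wgt)
    slices_having_nans = np.isnan(arr[-1, ...])
                                  ~~~^^^^^^^^^
IndexError: index -1 is out of bounds for axis 0 with size 0
```

Run:
```python
import numpy as np,cv2
from h import *
w=dict(np.load("/tmp/wrist0.npz")); P=cloud(w)
m=np.zeros(P.shape[:2],bool); m[165:290,145:345]=1
f=P[m&(abs(P[...,2]-.012)<.004)]
xs=np.arange(.515,.685,.008); c=[np.percentile(f[abs(f[:,0]-x)<.004,1],97) for x in xs]
k=np.polyfit(xs,c,1); print("foot y edge slope deg",np.degrees(np.arctan(k[0])),k)
q=P[212:250,172:232].reshape(-1,3); q=q[(q[:,2]>.035)&(q[:,2]<.077)]
for i in range(3):
    A=np.c_[q[:,:2],np.ones(len(q))]; s=np.linalg.lstsq(A,q[:,2],rcond=None)[0]; r=q[:,2]-A@s; q=q[abs(r)<.002]
g=s[:2]; print("slope",np.degrees(np.arctan(np.hypot(*g))),"uphill yaw",np.degrees(np.arctan2(g[1],g[0])),s)
b=P[150:260,230:250].reshape(-1,3); b=b[abs(b[:,2]-.1025)<.004]
d=b[:,:2]-b[:,:2].mean(0); u,_,vt=np.linalg.svd(d,full_matrices=False); print("bar",b.mean(0),b[:,1].min(),b[:,1].max(),"yaw",np.degrees(np.arctan2(vt[0,1],vt[0,0])),b[:,2].max())
# low end, bed side edges: points on bed plane
Q=P[150:290,145:345].reshape(-1,3); on=Q[abs(Q[:,2]-(Q[:,:2]@s[:2]+s[2]))<.0025]; on=on[(on[:,2]>.034)]
print("bed pts",on.min(0),on.max(0))
for x in np.arange(.525,.66,.02):
    y=on[abs(on[:,0]-x)<.006,1]; print(x.round(3),np.percentile(y,[1,99]).round(4))
print("low x",np.percentile(on[abs(on[:,1]+.04)<.015,0],[0.5,1,2]))
# module
for n in ["scene","side"]:
    S=dict(np.load(f"/tmp/{n}0.npz")); C=cloud(S); 
    reg=(abs(C[...,0]-.48)<.085)&(abs(C[...,1]+.295)<.04)
    hsv=cv2.cvtColor(S["frame"],cv2.COLOR_RGB2HSV)
    mod=reg&((hsv[...,2]>140)&(hsv[...,1]<60))
    mask=mod.astype(np.uint8)
    vv,uu=np.nonzero(mask); pl=np.array([ray(S,u,v,.005) for u,v in zip(uu,vv)])
    print(n,"plate",cv2.minAreaRect(pl[:,:2].astype(np.float32)),C[mod][:,2].mean())
    sk=reg&(hsv[...,2]<45); 
    t=C[sk]; t=t[t[:,2]>.012]; print("sink",t.min(0),t.max(0),cv2.minAreaRect(t[:,:2].astype(np.float32)))
```

```text
Traceback (most recent call last):
IndexError: index -1 is out of bounds for axis 0 with size 0
```

```bash
cat > m.py <<'E'
import numpy as np,cv2
from h import *
w=dict(np.load("/tmp/wrist0.npz")); P=cloud(w)
m=np.zeros(P.shape[:2],bool); m[165:290,145:345]=1
f=P[m&(abs(P[...,2]-.012)<.004)]
print("foot range",len(f),f.min(0),f.max(0))
q=P[212:250,172:232].reshape(-1,3); q=q[(q[:,2]>.035)&(q[:,2]<.077)]
for i in range(3):
    A=np.c_[q[:,:2],np.ones(len(q))]; s=np.linalg.lstsq(A,q[:,2],rcond=None)[0]; r=q[:,2]-A@s; q=q[abs(r)<.002]
g=s[:2]; print("slope",np.degrees(np.arctan(np.hypot(*g))),"uphill yaw",np.degrees(np.arctan2(g[1],g[0])),s)
b=P[150:260,230:250].reshape(-1,3); b=b[abs(b[:,2]-.1025)<.004]
d=b[:,:2]-b[:,:2].mean(0); u,_,vt=np.linalg.svd(d,full_matrices=False); print("bar",b.mean(0),b[:,1].min(),b[:,1].max(),"yaw",np.degrees(np.arctan2(vt[0,1],vt[0,0])),b[:,2].max())
Q=P[150:290,145:345].reshape(-1,3); on=Q[abs(Q[:,2]-(Q[:,:2]@s[:2]+s[2]))<.0025]; on=on[(on[:,2]>.034)]
print("bed pts",on.min(0),on.max(0))
for x in np.arange(.525,.70,.02):
    y=on[abs(on[:,0]-x)<.006,1]; 
    if len(y): print(x.round(3),np.percentile(y,[1,99]).round(4))
for n in ["scene","side"]:
    S=dict(np.load(f"/tmp/{n}0.npz")); C=cloud(S); 
    reg=(abs(C[...,0]-.48)<.085)&(abs(C[...,1]+.295)<.04)
    hsv=cv2.cvtColor(S["frame"],cv2.COLOR_RGB2HSV)
    mod=reg&((hsv[...,2]>140)&(hsv[...,1]<60))
    vv,uu=np.nonzero(mod); pl=np.array([ray(S,u,v,.005) for u,v in zip(uu,vv)])
    print(n,"plate",cv2.minAreaRect(pl[:,:2].astype(np.float32)),C[mod][:,2].mean())
    sk=reg&(hsv[...,2]<45); 
    t=C[sk]; t=t[t[:,2]>.012]; print("sink",t.min(0),t.max(0),cv2.minAreaRect(t[:,:2].astype(np.float32)))
E
python3 m.py
```

```text
foot range 5085 [ 0.4994452  -0.0937364   0.00804018] [0.69958887 0.00648657 0.01594803]
slope 25.03613097684282 uphill yaw 0.22688279428097524 [ 0.46707195  0.00184955 -0.20480905]
bar [ 0.6068337  -0.00438843  0.10171158] -0.05325963527612595 0.04256654001796443 yaw -89.11907335788791 0.1045633489737074
bed pts [ 0.51804299 -0.07481047  0.03579711] [ 0.68210065 -0.00942732  0.1149503 ]
0.525 [-0.073  -0.0142]
0.545 [-0.073  -0.0141]
0.565 [-0.0726 -0.0141]
0.585 [-0.0728 -0.014 ]
0.605 [-0.0742 -0.0143]
0.625 [-0.0683 -0.0133]
0.645 [-0.0678 -0.0133]
0.665 [-0.0722 -0.0132]
0.685 [-0.0722 -0.014 ]
scene plate ((0.4957966208457947, -0.2976353168487549), (0.04291406646370888, 0.1140628382563591), 88.63777160644531) 0.004953961729379815
sink [ 0.42803284 -0.31619482  0.01236056] [ 0.46911333 -0.2760341   0.04583476] ((0.44884341955184937, -0.2962552309036255), (0.04103530943393707, 0.04004377871751785), 0.8569493293762207)
side plate ((0.5045320987701416, -0.2971179187297821), (0.043369658291339874, 0.08596638590097427), 88.20767211914062) 0.005119579484832505
sink [ 0.42761324 -0.31530629  0.01257326] [ 0.45932415 -0.26916224  0.04695539] ((0.44338154792785645, -0.2921912670135498), (0.031691957265138626, 0.04610380902886391), 0.30648794770240784)
```

Close crops confirm it: bare aluminium plate with a black sink, tongue towards world +x. The bed origin comes out at about (0.661, -0.043, 0.104), yaw about 0.3°. Slope 25.0°, foot 200 x 100 mm and bar end y 0.043 all agree with the given sizes. First I take the clip bar at (0.606, 0.022, 0.098).

>>> drive_tool --plan '[{"linear":[0.022,-0.0436,0.0],"twist":[0,0,0],"claw":0},{"linear":[0.022,-0.0436,0.06],"twist":[0,0,0],"claw":0},{"linear":[0.022,-0.0436,0.11],"twist":[0,0,0],"claw":0},{"linear":[0.022,-0.0436,0.14],"twist":[0,0,0],"claw":0},{"linear":[0.022,-0.0436,0.151],"twist":[0,0,0],"claw":0}]'

```text
time: 0.78
position: [0.6047, 0.0219, 0.078]
ee_rot: [0.707, 0.707, -0.002, -0.001]
ft_force: [-0.9, -0.4, -0.4]
finger_gap: 0.998
```

>>> drive_tool --plan '[{"linear":[0,0,0],"twist":[0,0,0],"claw":1},{"linear":[0,0,0],"twist":[0,0,0],"claw":1},{"linear":[0,0,0],"twist":[0,0,0],"claw":1},{"linear":[0,0,0],"twist":[0,0,0],"claw":1},{"linear":[0,0,0],"twist":[0,0,0],"claw":1}]'

```text
time: 1.4
position: [0.6077, 0.0221, 0.0813]
ee_rot: [0.707, 0.707, 0.001, 0.001]
ft_force: [1.1, -0.2, 2.2]
finger_gap: 0.089
```

Run:
```python
from plant import robot
import cv2
o=robot.get_obs(); print(o["finger_gap"],o["position"],o["ft_force"])
a=robot.snapshot("side")["frame"][120:270,200:340,::-1]
b=robot.snapshot("scene")["frame"][150:280,230:350,::-1]
import numpy as np
cv2.imwrite("pics/g1.png",np.hstack([cv2.resize(a,(400,430),interpolation=3),cv2.resize(b,(400,430),interpolation=3)]))
```

```text
0.08943872246867789 [0.60769608 0.02210579 0.08130374] [ 1.05495788 -0.18157182  2.16964491]
```

View pics/g1.png

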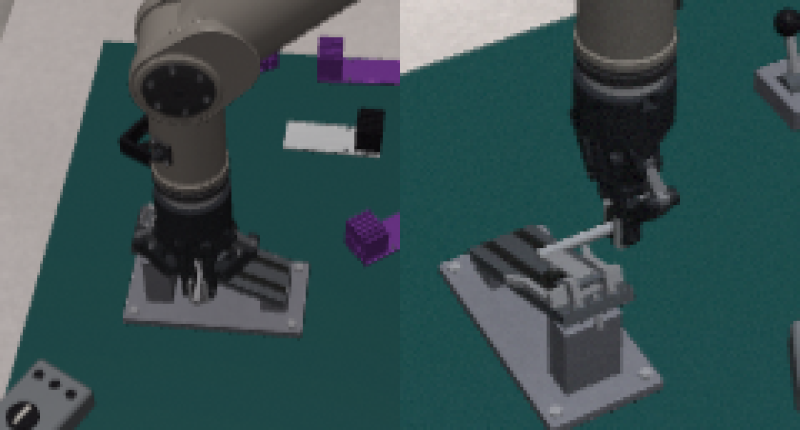

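The side and scene crops show the bar between the pads. Next I swing it up along its arc.

>>> drive_tool --plan '[{"linear":[0,-0.0018,-0.0055],"twist":[0,0,0],"claw":1},{"linear":[0,-0.0033,-0.011],"twist":[0,0,0],"claw":1},{"linear":[0,-0.0046,-0.0225],"twist":[0,0,0],"claw":1},{"linear":[0,-0.0039,-0.034],"twist":[0,0,0],"claw":1},{"linear":[0,-0.0012,-0.0452],"twist":[0,0,0],"claw":1}]'

```text
time: 2.12
position: [0.6051, 0.022, 0.1256]
ee_rot: [0.707, 0.707, -0.0, -0.0]
ft_force: [4.6, -0.4, -6.2]
finger_gap: 0.087
```

>>> drive_tool --plan '[{"linear":[0,0.0046,-0.0105],"twist":[0,0,0],"claw":1},{"linear":[0,0.011,-0.0201],"twist":[0,0,0],"claw":1},{"linear":[0,0.0189,-0.0285],"twist":[0,0,0],"claw":1},{"linear":[0,0.0235,-0.0322],"twist":[0,0,0],"claw":1},{"linear":[0,0.0235,-0.0322],"twist":[0,0,0],"claw":1}]'

```text
time: 2.75
position: [0.6247, 0.0224, 0.1596]
ee_rot: [0.707, 0.707, -0.003, -0.004]
ft_force: [-12.7, 0.8, 12.9]
finger_gap: 0.092
```

>>> drive_tool --plan '[{"linear":[0,0,0],"twist":[0,0,0],"claw":0},{"linear":[0,0,0],"twist":[0,0,0],"claw":0},{"linear":[0,0,0],"twist":[0,0,0],"claw":0},{"linear":[0,0,-0.04],"twist":[0,0,0],"claw":0},{"linear":[0,0,-0.1],"twist":[0,0,0],"claw":0}]'

```text
time: 3.38
position: [0.6274, 0.0219, 0.2565]
ee_rot: [0.707, 0.707, -0.002, -0.002]
ft_force: [2.1, -0.4, 0.2]
finger_gap: 0.997
```

Run:
```python
from plant import robot
import cv2,numpy as np
o=robot.get_obs(); print(o["finger_gap"],o["position"],o["qpos"].round(2))
S={n:robot.snapshot(n) for n in["side","scene"]}
for n in S: np.savez(f"/tmp/{n}1.npz",**S[n])
a=S["side"]["frame"][120:270,200:340,::-1]
b=S["scene"]["frame"][150:280,230:350,::-1]
cv2.imwrite("pics/g2.png",np.hstack([cv2.resize(a,(400,430),interpolation=3),cv2.resize(b,(400,430),interpolation=3)]))
```

```text
0.9966938224202803 [0.6273898  0.02187294 0.25647907] [-0.13  0.34  0.04  1.56 -0.01  1.25 -0.09]
```

View pics/g2.png

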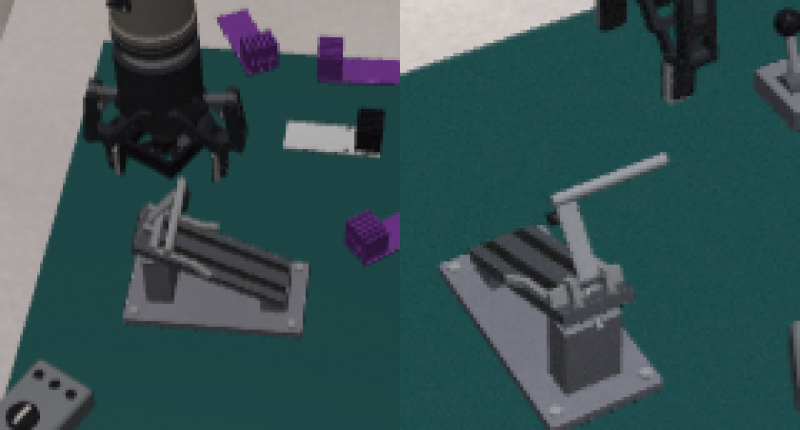

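The clip stands up and clear of the gripper. Next, hover over the module with the jaws turned across its width.

>>> drive_tool --plan '[{"linear":[-0.032,-0.0184,0],"twist":[0,0,-9],"claw":0},{"linear":[-0.064,-0.0368,0],"twist":[0,0,-18],"claw":0},{"linear":[-0.096,-0.0552,0],"twist":[0,0,-27],"claw":0},{"linear":[-0.128,-0.0736,0],"twist":[0,0,-36],"claw":0},{"linear":[-0.16,-0.092,0],"twist":[0,0,-45],"claw":0}]'

```text
time: 4.1
position: [0.5361, -0.1391, 0.2574]
ee_rot: [0.38, 0.925, -0.0, 0.0]
ft_force: [1.1, -1.0, -0.1]
finger_gap: 1.003
```

>>> drive_tool --plan '[{"linear":[-0.0093,-0.0354,0],"twist":[0,0,-9],"claw":0},{"linear":[-0.0187,-0.0707,0],"twist":[0,0,-18],"claw":0},{"linear":[-0.028,-0.1061,0],"twist":[0,0,-27],"claw":0},{"linear":[-0.0374,-0.1414,0],"twist":[0,0,-36],"claw":0},{"linear":[-0.0467,-0.1768,0],"twist":[0,0,-43.5],"claw":0}]'

```text
time: 4.72
position: [0.4441, -0.2971, 0.2574]
ee_rot: [0.011, 1.0, -0.0, 0.0]
ft_force: [-0.9, -0.0, 0.0]
finger_gap: 0.999
```

>>> drive_tool --plan '[{"linear":[0,0,0],"twist":[0,0,0],"claw":0},{"linear":[0,0,0],"twist":[0,0,0],"claw":0}]'

```text
time: 4.97
position: [0.4451, -0.2955, 0.2574]
ee_rot: [0.013, 1.0, 0.0, 0.0]
ft_force: [-0.5, 0.9, 0.2]
finger_gap: 0.999
```

Run:
```python
from plant import robot
import cv2,numpy as np
o=robot.get_obs(); print(o["position"],o["ee_rot"],o["qpos"].round(2))
s=robot.snapshot("wrist"); np.savez("/tmp/wrist2.npz",**s); cv2.imwrite("pics/w2.png",s["frame"][:,:,::-1])
```

```text
[ 0.44510842 -0.29546221  0.25743707] [1.32435427e-02 9.99912231e-01 3.56758160e-04 1.11948095e-04] [ 0.46  0.17  0.05  1.78 -0.01  1.19  2.06]
```

View pics/w2.png

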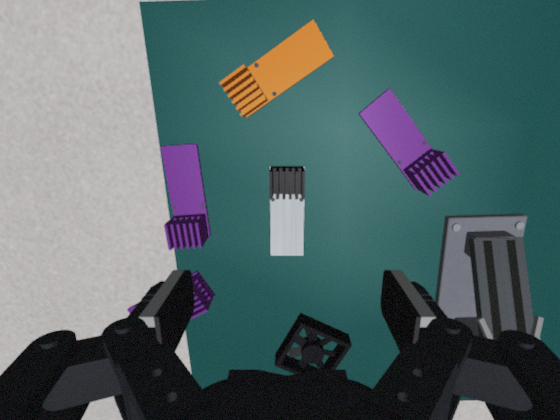

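Run:
```python
import numpy as np,cv2
from h import *
s=dict(np.load("/tmp/wrist2.npz")); C=cloud(s)
r=np.zeros(C.shape[:2],bool); r[150:270,250:325]=1
hsv=cv2.cvtColor(s["frame"],cv2.COLOR_RGB2HSV)
pl=r&(hsv[...,2]>130)&(hsv[...,1]<60)
vv,uu=np.nonzero(pl); q=np.array([ray(s,u,v,.005) for u,v in zip(uu,vv)])
print("plate",cv2.minAreaRect(q[:,:2].astype(np.float32)),C[pl][:,2].mean(),np.percentile(q[:,0],[1,99,100]))
t=C[r]; t=t[t[:,2]>.036]; print("sink top",t.min(0),t.max(0),cv2.minAreaRect(t[:,:2].astype(np.float32)),np.percentile(t[:,:2],[1,99],axis=0))
xs=np.arange(.47,.545,.01); c=[(np.percentile(q[abs(q[:,0]-x)<.005,1],[2,98])) for x in xs]; c=np.array(c); print(c.round(4)); print(np.degrees(np.arctan(np.polyfit(xs,c.mean(1),1)[0])))
```

```text
plate ((0.48968493938446045, -0.29828131198883057), (0.044797997921705246, 0.11914955824613571), 88.40351104736328) 0.006726284352110836 [0.46575918 0.54904551 0.54973348]
sink top [ 0.36841334 -0.31774616  0.03622317] [ 0.46300053 -0.27725087  0.39965467] ((0.41552361845970154, -0.29632219672203064), (0.03943952918052673, 0.0942969098687172), 87.86263275146484) [[ 0.36841334 -0.31750089]
 [ 0.46253198 -0.27830314]]
[[-0.3182 -0.2786]
 [-0.3191 -0.276 ]
 [-0.3195 -0.2761]
 [-0.32   -0.2774]
 [-0.3204 -0.2776]
 [-0.3208 -0.2777]
 [-0.3212 -0.2778]
 [-0.3216 -0.2779]]
-1.613670748455734
```

Plate measures 119 x 45 mm (given 120 x 44), tongue end at x=0.5495 and yaw -1.6°, so the grip is at (0.4456, -0.297). Now descend.

>>> drive_tool --plan '[{"linear":[-0.0005,-0.0012,0.06],"twist":[0,0,0],"claw":0},{"linear":[-0.0005,-0.0012,0.12],"twist":[0,0,0],"claw":0},{"linear":[-0.0005,-0.0012,0.18],"twist":[0,0,0],"claw":0},{"linear":[-0.0005,-0.0012,0.225],"twist":[0,0,0],"claw":0},{"linear":[-0.0005,-0.0012,0.246],"twist":[0,0,0],"claw":0}]'

```text
time: 5.65
position: [0.4446, -0.2946, 0.0088]
ee_rot: [0.012, 1.0, 0.001, -0.002]
ft_force: [-1.1, 0.3, 0.1]
finger_gap: 0.999
```

>>> drive_tool --plan '[{"linear":[0,0,0.0015],"twist":[0,0,0],"claw":0},{"linear":[0,0,0.0015],"twist":[0,0,0],"claw":1},{"linear":[0,0,0.0015],"twist":[0,0,0],"claw":1},{"linear":[0,0,0.0015],"twist":[0,0,0],"claw":1},{"linear":[0,0,0.0015],"twist":[0,0,0],"claw":1}]'

```text
time: 6.28
position: [0.4465, -0.2978, 0.0117]
ee_rot: [0.013, 1.0, -0.001, 0.001]
ft_force: [0.0, 0.8, 7.4]
finger_gap: 0.462
```

>>> drive_tool --plan '[{"linear":[0,0,0],"twist":[0,0,0],"claw":1},{"linear":[0,0,0],"twist":[0,0,0],"claw":1},{"linear":[0,0,-0.03],"twist":[0,0,0],"claw":1},{"linear":[0,0,-0.08],"twist":[0,0,0],"claw":1},{"linear":[0,0,-0.13],"twist":[0,0,0],"claw":1}]'

```text
time: 6.9
position: [0.4446, -0.297, 0.1415]
ee_rot: [0.013, 1.0, 0.0, -0.0]
ft_force: [0.4, -0.3, -1.5]
finger_gap: 0.459
```

Run:
```python
from plant import robot
import cv2,numpy as np
o=robot.get_obs(); print(o["finger_gap"],o["position"],o["ee_rot"],o["qpos"].round(2),o["ft_force"])
s=robot.snapshot("side"); np.savez("/tmp/side3.npz",**s); cv2.imwrite("pics/s3.png",cv2.resize(s["frame"][80:230,200:420,::-1],(800,545),interpolation=3))
```

```text
0.45852075476506643 [ 0.44460661 -0.29697905  0.14145434] [ 1.31275042e-02  9.99913758e-01  1.77715532e-04 -3.36824333e-04] [ 0.47  0.28  0.05  1.91 -0.02  0.95  2.07] [ 0.43343752 -0.2910417  -1.46378079]
```

View pics/s3.png

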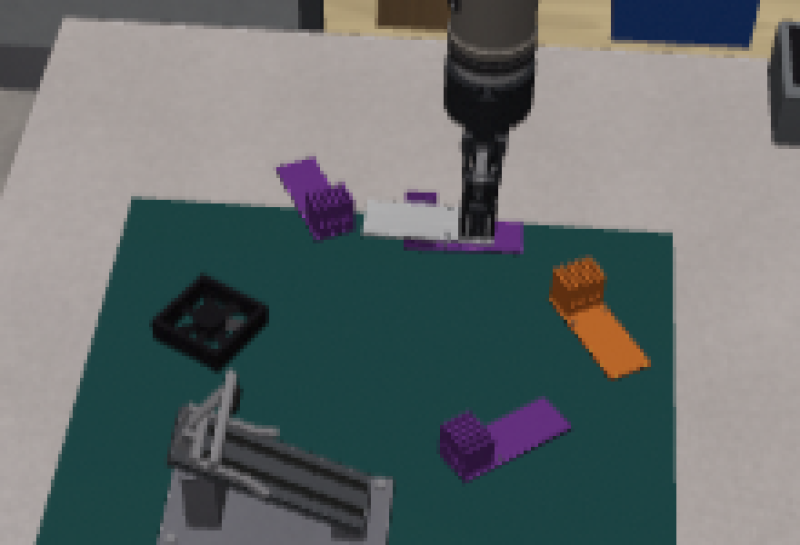

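Run:
```python
import numpy as np,cv2
from h import *
s=dict(np.load("/tmp/side3.npz")); C=cloud(s)
hsv=cv2.cvtColor(s["frame"],cv2.COLOR_RGB2HSV)
m=np.zeros(C.shape[:2],bool); m[130:147,298:328]=1
m&=(hsv[...,2]>140)&(hsv[...,1]<60)&(C[...,2]>.1)&(C[...,2]<.2)
t=C[m]; A=np.c_[t[:,0]-.445,t[:,1]+.297,np.ones(len(t))]
for i in range(3):
    k=np.linalg.lstsq(A,t[:,2],rcond=None)[0]; g=abs(t[:,2]-A@k)<.003; t=t[g];A=A[g]
print(len(t),k,np.degrees(k[:2]),np.percentile(t[:,0],[0.5,1,99,100]))
vv,uu=np.nonzero(m); q=np.array([ray(s,u,v,k[2]) for u,v in zip(uu,vv)]); print(q[:,0].max(),cv2.minAreaRect(q[:,:2].astype(np.float32)))
```

```text
184 [-0.00422619  0.027689    0.13498472] [-0.2421429  1.5864631] [0.46121018 0.46153118 0.54504142 0.54645437]
0.5462169304905896 ((0.5034992098808289, -0.2969355583190918), (0.04328234866261482, 0.08553951233625412), 89.5044174194336)
```

The module is held level: underside 11.6 mm below the TCP, grip about 13.4 mm behind the TCP. Before tilting I move to above the bed's low end, well clear, and check the joint margins.

>>> drive_tool --plan '[{"linear":[0,0.03,-0.05],"twist":[0,0,-0.5],"claw":1},{"linear":[-0.006,0.08,-0.07],"twist":[0,0,-1],"claw":1},{"linear":[-0.013,0.135,-0.07],"twist":[0,0,-1.5],"claw":1},{"linear":[-0.022,0.19,-0.07],"twist":[0,0,-1.9],"claw":1},{"linear":[-0.0284,0.253,-0.07],"twist":[0,0,-1.9],"claw":1}]'

```text
time: 7.58
position: [0.4801, -0.0448, 0.2103]
ee_rot: [-0.003, 1.0, -0.0, 0.001]
ft_force: [1.7, 0.8, -1.5]
finger_gap: 0.457
```

>>> drive_tool --plan '[{"linear":[0,0,0],"twist":[0,-5,0],"claw":1},{"linear":[0,0,0],"twist":[0,-10,0],"claw":1},{"linear":[0,0,0],"twist":[0,-10,0],"claw":1}]'

```text
time: 7.95
position: [0.4781, -0.0461, 0.2097]
ee_rot: [-0.003, 0.996, 0.0, 0.086]
ft_force: [0.2, 0.5, -1.7]
finger_gap: 0.46
```

Run:
```python
from plant import robot
o=robot.get_obs(); print(o["finger_gap"],o["position"],o["ee_rot"],o["qpos"].round(3),o["ft_force"])
```

```text
0.4600104747630576 [ 0.47807074 -0.04606575  0.20970724] [-3.33936445e-03  9.96273159e-01  9.44870859e-05  8.61895187e-02] [ 0.149  0.015 -0.142  2.075  0.     0.879  1.585] [ 0.23022279  0.52821313 -1.69468797]
```

Fitting the arm geometry from the joint readings shows that a tool tilted the full 25° would push joint 6 below 0.23. I'll put the module back on its free spot and regrasp it with the tool leaning 10° inward, so a 15° tilt is enough on the bed.

>>> drive_tool --plan '[{"linear":[0,0,0],"twist":[0,5,0],"claw":1},{"linear":[0,0,0],"twist":[0,10,0],"claw":1}]'

```text
time: 8.2
position: [0.4806, -0.0462, 0.2107]
ee_rot: [-0.003, 1.0, -0.0, -0.001]
ft_force: [1.7, 0.2, -1.6]
finger_gap: 0.46
```

>>> drive_tool --plan '[{"linear":[0.007,-0.055,0],"twist":[0,0,0],"claw":1},{"linear":[0.015,-0.11,0],"twist":[0,0,0],"claw":1},{"linear":[0.024,-0.165,0.02],"twist":[0,0,0],"claw":1},{"linear":[0.032,-0.22,0.07],"twist":[0,0,0],"claw":1},{"linear":[0.0365,-0.253,0.1],"twist":[0,0,0],"claw":1}]'

```text
time: 8.82
position: [0.4456, -0.3016, 0.1092]
ee_rot: [-0.003, 1.0, -0.0, 0.0]
ft_force: [1.1, -0.4, -0.8]
finger_gap: 0.457
```

>>> drive_tool --plan '[{"linear":[0,0,0.05],"twist":[0,0,0],"claw":1},{"linear":[0,0,0.085],"twist":[0,0,0],"claw":1},{"linear":[0,0,0.096],"twist":[0,0,0],"claw":1},{"linear":[0,0,0.098],"twist":[0,0,0],"claw":1},{"linear":[0,0,0.098],"twist":[0,0,0],"claw":1}]'

```text
time: 9.45
position: [0.4466, -0.2998, 0.0132]
ee_rot: [-0.004, 1.0, -0.001, 0.001]
ft_force: [0.2, -0.4, -1.0]
finger_gap: 0.459
```

>>> drive_tool --plan '[{"linear":[0,0,0.0015],"twist":[0,0,0],"claw":1},{"linear":[0,0,0.0015],"twist":[0,0,0],"claw":0.3},{"linear":[0,0,0.0015],"twist":[0,0,0],"claw":0.3},{"linear":[0.0015,0,0.0015],"twist":[0,5,0],"claw":0.3},{"linear":[0.003,0,0.0015],"twist":[0,10,0],"claw":0.3}]'

```text
time: 10.07
position: [0.4424, -0.2996, 0.0113]
ee_rot: [-0.003, 0.996, -0.001, -0.088]
ft_force: [0.1, 0.1, -0.9]
finger_gap: 0.697
```

>>> drive_tool --plan '[{"linear":[0,0,0],"twist":[0,0,0],"claw":0.3},{"linear":[0,0,0],"twist":[0,0,0],"claw":1},{"linear":[0,0,0],"twist":[0,0,0],"claw":1},{"linear":[0,0,0],"twist":[0,0,0],"claw":1},{"linear":[0,0,0],"twist":[0,0,0],"claw":1}]'

```text
time: 10.7
position: [0.4417, -0.2995, 0.011]
ee_rot: [-0.003, 0.996, -0.0, -0.087]
ft_force: [-1.9, -0.7, 2.8]
finger_gap: 0.464
```

Run:
```python
from plant import robot
import cv2,numpy as np
o=robot.get_obs(); print(o["finger_gap"],o["position"],o["ee_rot"],o["qpos"].round(3),o["ft_force"])
s=robot.snapshot("side"); np.savez("/tmp/side4.npz",**s); cv2.imwrite("pics/s4.png",cv2.resize(s["frame"][120:200,260:380,::-1],(780,520),interpolation=3))
```

```text
0.46426502731246283 [ 0.44165089 -0.29945405  0.01096265] [-3.05813406e-03  9.96170106e-01 -2.84433912e-04 -8.73824149e-02] [0.394 0.545 0.092 1.89  0.044 0.865 2.022] [-1.88602155 -0.72450136  2.80387735]
```

View pics/s4.png

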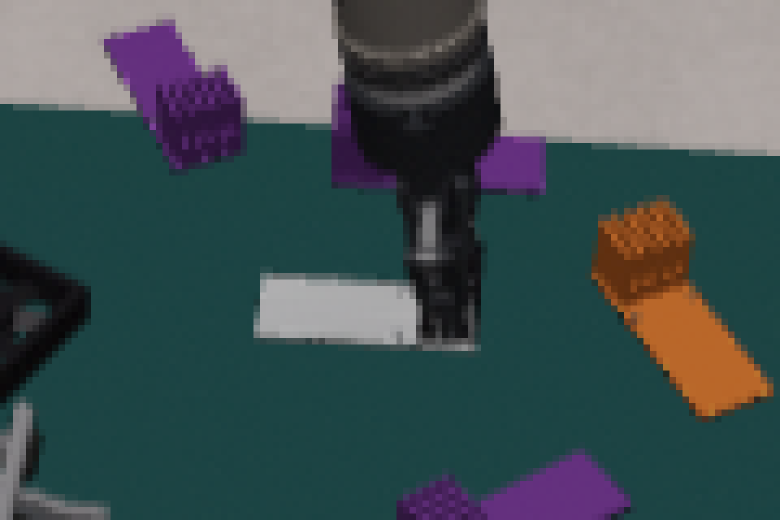

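Grip holds at the new tilt and the module stayed flat with its tongue forward (crop, plate from (255,305) to (478,345)). Back to the jig, high, then tilt.

>>> drive_tool --plan '[{"linear":[0.01,0,-0.055],"twist":[0,0,0],"claw":1},{"linear":[0.012,0.055,-0.11],"twist":[0,0,0],"claw":1},{"linear":[0.008,0.115,-0.15],"twist":[0,0,0],"claw":1},{"linear":[0.0,0.175,-0.163],"twist":[0,0,0],"claw":1},{"linear":[-0.006,0.235,-0.163],"twist":[0,0,0],"claw":1}]'

```text
time: 11.38
position: [0.4739, -0.0818, 0.1702]
ee_rot: [-0.003, 0.996, -0.0, -0.085]
ft_force: [1.6, 0.5, -1.3]
finger_gap: 0.462
```

>>> drive_tool --plan '[{"linear":[0,0.0205,0],"twist":[0,-8,0],"claw":1},{"linear":[0,0.0205,0],"twist":[0,-16,0],"claw":1},{"linear":[0,0.0205,0],"twist":[0,-25,0],"claw":1},{"linear":[0,0.0205,0],"twist":[0,-25,0],"claw":1},{"linear":[0,0.0205,0],"twist":[0,-25,0],"claw":1}]'

```text
time: 12.0
position: [0.4739, -0.0628, 0.1695]
ee_rot: [-0.004, 0.991, 0.0, 0.131]
ft_force: [0.1, 0.7, -0.9]
finger_gap: 0.457
```

Run:
```python
from plant import robot
import cv2,numpy as np
from scipy.spatial.transform import Rotation as R
from h import *
o=robot.get_obs(); print(o["finger_gap"],o["position"],o["qpos"].round(3),o["ft_force"]); print(R.from_quat(o["ee_rot"]).as_matrix().round(4))
S={n:robot.snapshot(n) for n in["side","scene","wrist"]}
for n in S: np.savez(f"/tmp/{n}5.npz",**S[n])
a=S["side"]["frame"][110:260,200:350,::-1]
b=S["scene"]["frame"][150:290,180:320,::-1]
cv2.imwrite("pics/g5.png",np.hstack([cv2.resize(a,(400,400),interpolation=3),cv2.resize(b,(400,400),interpolation=3)]))
cv2.imwrite("pics/w5.png",S["wrist"]["frame"][:,:,::-1])
```

```text
0.45722660804989024 [ 0.47388063 -0.06278981  0.16952258] [ 0.085  0.012 -0.032  2.196 -0.024  0.673  1.648] [ 0.09037472  0.67529368 -0.91409571]
[[-0.9658 -0.0071  0.2591]
 [-0.0069  1.      0.0018]
 [-0.2591  0.     -0.9658]]
```

View pics/g5.png

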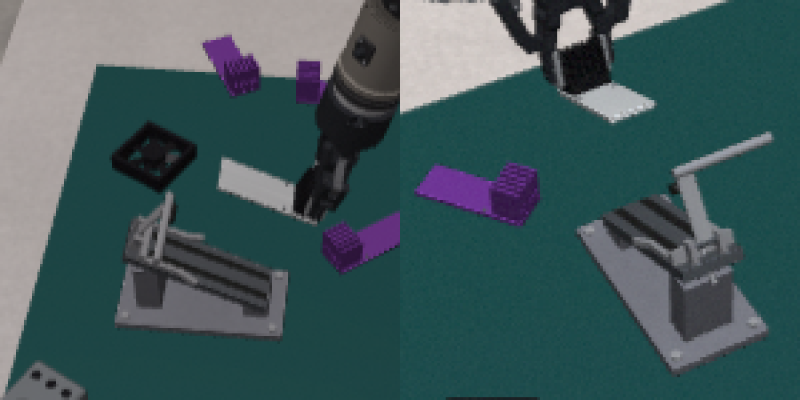

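View pics/w5.png

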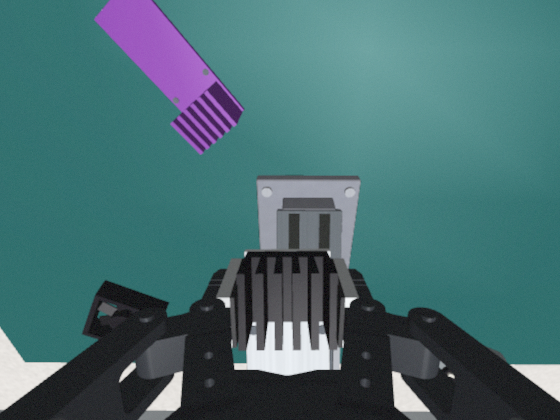

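```bash
cat > mod.py <<'E'
import numpy as np,cv2,sys
from h import *
def plate(s,ctr,rad=.09):
    C=cloud(s); hsv=cv2.cvtColor(s["frame"],cv2.COLOR_RGB2HSV)
    m=(np.linalg.norm(C-ctr,axis=-1)<rad)&(hsv[...,2]>130)&(hsv[...,1]<50)
    m=cv2.erode(m.astype(np.uint8),np.ones((2,2)))>0
    t=C[m]
    for i in range(4):
        A=np.c_[t[:,:2]-ctr[:2],np.ones(len(t))]; k=np.linalg.lstsq(A,t[:,2],rcond=None)[0]; t=t[abs(t[:,2]-A@k)<.004-.0007*i]
    return t,k
if __name__=="__main__":
    th=np.radians(25); 
    p=np.array([float(x) for x in sys.argv[2:5]])
    ux=np.array([np.cos(th),.005,np.sin(th)]);uz=np.array([-np.sin(th),0,np.cos(th)]);O=np.array([.661,-.043,.104])
    ctr=p+np.array([-.0024,0,.0144])+.055*ux-.02*uz
    for n in ["side","scene"]:
        s=dict(np.load(f"/tmp/{n}{sys.argv[1]}.npz")); t,k=plate(s,ctr)
        d=t-O; bx,bz,by=d@ux,d@uz,d@np.array([-.0055,1,0])
        print(n,len(t),"slopes",np.degrees(np.arctan(k[:2])),"bed x",np.percentile(bx,[1,99.5]),"y",np.percentile(by,[1,99]),"z",np.median(bz))
    g=p+np.array([-.0024,0,.0144])-O; print("expected grip bed",g@ux,g[1],g@uz, "tongue",g@ux+.104,"platetop",g@uz-.02)
E
python3 mod.py 5 .4739 -.0628 .1695
```

```text
side 154 slopes [24.80316717  3.01857216] bed x [-0.12100674 -0.0384797 ] y [-0.036783    0.00313828] z 0.13408598500077498
scene 154 slopes [24.55098111 -0.14084766] bed x [-0.10514738 -0.02838878] y [-0.03766954 -0.00020867] z 0.13188691197796057
expected grip bed -0.1380771265303633 -0.019799999999999998 0.1525001527840909 tongue -0.03407712653036331 platetop 0.1325001527840909
```

The plate's slope (24.7°) and height agree with the expected held pose. Now lower it to just above the bed below the rails' mouth.

>>> drive_tool --plan '[{"linear":[0.008,0.0188,0.03],"twist":[0,0,0],"claw":1},{"linear":[0.018,0.0188,0.07],"twist":[0,0,0],"claw":1},{"linear":[0.0254,0.0188,0.0984],"twist":[0,0,0],"claw":1},{"linear":[0.0225,0.0188,0.115],"twist":[0,0,0],"claw":1},{"linear":[0.0202,0.0188,0.128],"twist":[0,0,0],"claw":1}]'

```text
time: 12.78
position: [0.4875, -0.0438, 0.0391]
ee_rot: [-0.004, 0.991, 0.001, 0.13]
ft_force: [0.3, 0.3, -0.7]
finger_gap: 0.459
```

```bash
python3 - <<'E'
from plant import robot
import cv2,numpy as np
o=robot.get_obs(); print(o["finger_gap"],o["position"],o["ee_rot"].round(4),o["qpos"].round(3),o["ft_force"])
S={n:robot.snapshot(n) for n in["side","scene","wrist"]}
for n in S: np.savez(f"/tmp/{n}6.npz",**S[n])
a=S["side"]["frame"][160:260,220:340,::-1]
b=S["scene"]["frame"][180:290,220:330,::-1]
cv2.imwrite("pics/g6.png",np.hstack([cv2.resize(a,(400,400),interpolation=3),cv2.resize(b,(400,400),interpolation=3)]))
E
python3 mod.py 6 .4878 -.044 .041
```

```text
0.45864350853521324 [ 0.48753338 -0.04376313  0.03912848] [-3.600e-03  9.915e-01  5.000e-04  1.304e-01] [ 0.047  0.261 -0.048  2.289  0.03   0.331  1.553] [ 0.27305192  0.26234601 -0.73514722]
side 128 slopes [25.21184593  3.46349059] bed x [-0.1633228 -0.0805282] y [-0.01675202  0.02243539] z 0.010215172769771796
scene 135 slopes [25.42117062  0.34775501] bed x [-0.15440764 -0.07189032] y [-0.01892573  0.02133589] z 0.007119440905315026
expected grip bed -0.17969189492423376 -0.0010000000000000009 0.030165208311685662 tongue -0.07569189492423377 platetop 0.010165208311685662
```

View pics/g6.png

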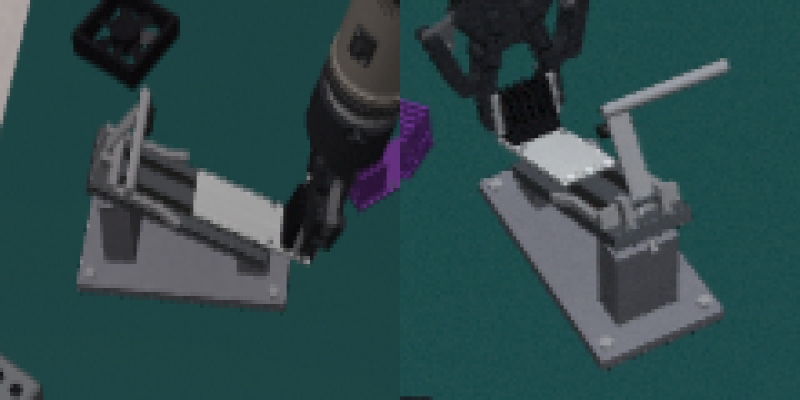

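>>> drive_tool --plan '[{"linear":[-0.0003,-0.001,0.002],"twist":[0,0,0],"claw":1},{"linear":[-0.0153,-0.001,0.0004],"twist":[0,0,0],"claw":1},{"linear":[-0.0252,-0.001,-0.0014],"twist":[0,0,0],"claw":1},{"linear":[-0.0351,-0.001,-0.0031],"twist":[0,0,0],"claw":1},{"linear":[-0.0448,-0.001,-0.0048],"twist":[0,0,0],"claw":1}]'

```text
time: 13.55
position: [0.5291, -0.0446, 0.0567]
ee_rot: [-0.004, 0.991, 0.0, 0.131]
ft_force: [0.2, 0.1, -2.1]
finger_gap: 0.459
```

Run:
```python
from plant import robot
import cv2,numpy as np
o=robot.get_obs(); print(o["finger_gap"],o["position"],o["ee_rot"].round(4),o["qpos"].round(3),o["ft_force"],o["wrist_torque"])
S={n:robot.snapshot(n) for n in["side","scene","wrist"]}
for n in S: np.savez(f"/tmp/{n}7.npz",**S[n])
a=S["side"]["frame"][160:260,220:340,::-1]
b=S["scene"]["frame"][180:290,220:330,::-1]
cv2.imwrite("pics/g7.png",np.hstack([cv2.resize(a,(400,400),interpolation=3),cv2.resize(b,(400,400),interpolation=3)]))
import subprocess; print(subprocess.run(["python3","mod.py","7"]+[str(x) for x in o["position"]],capture_output=True,text=True).stdout)
```

```text
0.458637598091554 [ 0.5290681  -0.04456539  0.0567344 ] [-3.500e-03  9.914e-01  5.000e-04  1.308e-01] [ 0.048  0.285 -0.048  2.189  0.027  0.405  1.558] [ 0.19164292  0.13970579 -2.13172847] [ 0.00455498  0.40865673 -0.02943385]
side 135 slopes [24.88407725  0.38526173] bed x [-0.11898007 -0.03676846] y [-0.01664325  0.01956059] z 0.00850394926918155
scene 148 slopes [25.04893184 -0.57429259] bed x [-0.10574032 -0.02512717] y [-0.02055685  0.01768518] z 0.006569193124573573
expected grip bed -0.1356434745484542 -0.0015653936766891474 0.02698476854672197 tongue -0.03164347454845422 platetop 0.006984768546721969
```

View pics/g7.png

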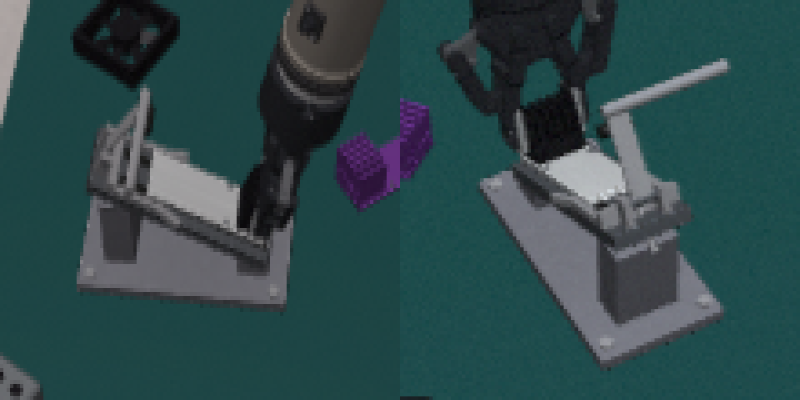

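>>> drive_tool --plan '[{"linear":[-0.012,0.0,-0.0011],"twist":[0,0,0],"claw":1},{"linear":[-0.0219,0.0,-0.0023],"twist":[0,0,0],"claw":1},{"linear":[-0.0278,0.0,-0.0034],"twist":[0,0,0],"claw":1},{"linear":[-0.0308,0.0,-0.0039],"twist":[0,0,0],"claw":1},{"linear":[-0.0318,0.0,-0.0041],"twist":[0,0,0],"claw":1}]'

```text
time: 14.32
position: [0.5578, -0.0444, 0.0683]
ee_rot: [-0.003, 0.991, 0.0, 0.13]
ft_force: [-0.4, -0.1, -1.2]
finger_gap: 0.459
```

>>> drive_tool --plan '[{"linear":[-0.001,0,0.0002],"twist":[0,0,0],"claw":1},{"linear":[-0.002,0,0.0004],"twist":[0,0,0],"claw":1}]'

```text
time: 14.58
position: [0.5582, -0.0445, 0.0677]
ee_rot: [-0.003, 0.992, 0.0, 0.129]
ft_force: [-3.2, -0.4, -0.5]
finger_gap: 0.458
```

>>> drive_tool --plan '[{"linear":[-0.0012,0,0.0008],"twist":[0,0,0],"claw":1},{"linear":[-0.0023,0,0.0016],"twist":[0,0,0],"claw":1},{"linear":[-0.0033,0,0.0015],"twist":[0,0,0],"claw":1},{"linear":[-0.0033,0,0.0015],"twist":[0,0,0],"claw":1}]'

```text
time: 15.08
position: [0.5583, -0.0444, 0.0671]
ee_rot: [-0.004, 0.992, 0.0, 0.126]
ft_force: [-18.0, 1.1, 15.0]
finger_gap: 0.459
```

Run:
```python
from plant import robot
import cv2,numpy as np
o=robot.get_obs(); print(o["finger_gap"],o["position"],o["ee_rot"].round(4),o["qpos"].round(3),o["ft_force"],o["wrist_torque"])
S={n:robot.snapshot(n) for n in["side","scene","wrist"]}
for n in S: np.savez(f"/tmp/{n}8.npz",**S[n])
a=S["side"]["frame"][160:260,220:340,::-1]
b=S["scene"]["frame"][180:290,220:330,::-1]
cv2.imwrite("pics/g8.png",np.hstack([cv2.resize(a,(400,400),interpolation=3),cv2.resize(b,(400,400),interpolation=3)]))
import subprocess; print(subprocess.run(["python3","mod.py","8"]+[str(x) for x in o["position"]],capture_output=True,text=True).stdout)
```

```text
0.4593042718296062 [ 0.55833206 -0.04443658  0.06712199] [-3.700e-03  9.921e-01  3.000e-04  1.256e-01] [ 0.045  0.313 -0.047  2.111  0.027  0.466  1.558] [-18.01259553   1.07275568  14.97937655] [0.15570155 2.5148352  0.20353101]
side 105 slopes [24.56776242  2.63851563] bed x [-0.08643306 -0.00601061] y [-0.01658729  0.02050686] z 0.005618167361471511
scene 22 slopes [44.10789532 27.177909  ] bed x [-0.07599025  0.01889879] y [-0.02263706  0.0099091 ] z 0.003623482043933168
expected grip bed -0.104730689048774 -0.0014365775944025563 0.024031636622290572 tongue -0.0007306890487740053 platetop 0.004031636622290571
```

View pics/g8.png

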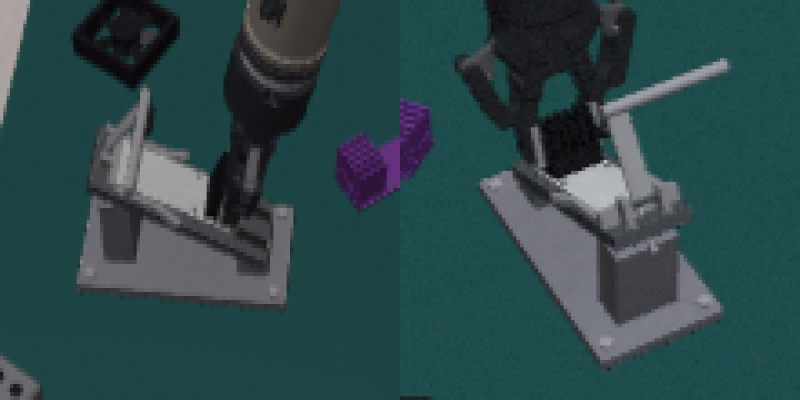

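Forces (-18, +15 N) show it seated against both stop and bed; computed grip bed x is -104.7 mm. I ease the push, release and back off.

>>> drive_tool --plan '[{"linear":[0.0018,0,-0.0008],"twist":[0,0,0],"claw":1},{"linear":[0.0018,0,-0.0008],"twist":[0,0,0],"claw":0.25},{"linear":[0.0018,0,-0.0008],"twist":[0,0,0],"claw":0.25},{"linear":[0.0018,0,-0.0008],"twist":[0,0,0],"claw":0.25},{"linear":[0.002,0,-0.02],"twist":[0,0,0],"claw":0.25}]'

```text
time: 15.85
position: [0.5559, -0.0443, 0.0859]
ee_rot: [-0.004, 0.992, 0.001, 0.13]
ft_force: [-0.5, 0.2, 0.8]
finger_gap: 0.749
```

>>> drive_tool --plan '[{"linear":[0,0,-0.04],"twist":[0,0,0],"claw":0.25},{"linear":[0,0,-0.09],"twist":[0,0,0],"claw":0},{"linear":[0,0,-0.12],"twist":[0,0,0],"claw":0},{"linear":[0,0,-0.12],"twist":[0,0,0],"claw":0}]'

```text
time: 16.35
position: [0.5272, -0.0448, 0.2059]
ee_rot: [-0.003, 0.991, 0.0, 0.134]
ft_force: [-0.7, -0.4, -0.1]
finger_gap: 1.003
```

Run:
```python
from plant import robot
import cv2,numpy as np
from h import *
o=robot.get_obs(); print(o["finger_gap"],o["position"],o["ee_rot"].round(4),o["qpos"].round(3),o["ft_force"])
S={n:robot.snapshot(n) for n in["side","scene","wrist"]}
for n in S: np.savez(f"/tmp/{n}9.npz",**S[n])
a=S["side"]["frame"][160:260,220:340,::-1]
b=S["scene"]["frame"][180:290,220:330,::-1]
cv2.imwrite("pics/g9.png",np.hstack([cv2.resize(a,(400,400),interpolation=3),cv2.resize(b,(400,400),interpolation=3)]))
cv2.imwrite("pics/w9.png",S["wrist"]["frame"][:,:,::-1])
O=np.array([.661,-.043,.104]);th=np.radians(25);ux=np.array([np.cos(th),.005,np.sin(th)]);uz=np.array([-np.sin(th),0,np.cos(th)])
for n in S:
    d=cloud(S[n])-O; bx,bz,by=d@ux,d@uz,d[...,1]-.0055*d[...,0]
    m=(bz>.036)&(bz<.047)&(bx>-.135)&(bx<-.075)&(abs(by)<.03)
    if m.sum()>5: print(n,m.sum(),"sink bx",np.percentile(bx[m],[2,98]),"by",np.percentile(by[m],[2,98]),"bz",np.median(bz[m]))
```

```text
1.003337911314997 [ 0.52720781 -0.04479071  0.20585561] [-3.400e-03  9.910e-01  3.000e-04  1.339e-01] [ 5.800e-02  5.800e-02 -5.400e-02  2.057e+00  1.000e-03  7.590e-01
  1.582e+00] [-0.69205325 -0.41482281 -0.0655274 ]
side 117 sink bx [-0.1214843  -0.08902142] by [-0.02084266  0.02183081] bz 0.04119678965986637
scene 79 sink bx [-0.11783362 -0.08400874] by [-0.02238972  0.01884678] bz 0.03957087133268965
wrist 999 sink bx [-0.11974445 -0.08818564] by [-0.02198007  0.01747519] bz 0.04141994950189193
```

View pics/g9.png

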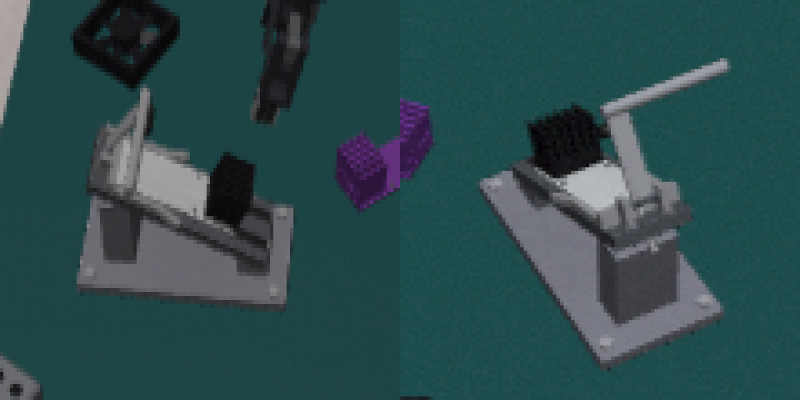

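View pics/w9.png

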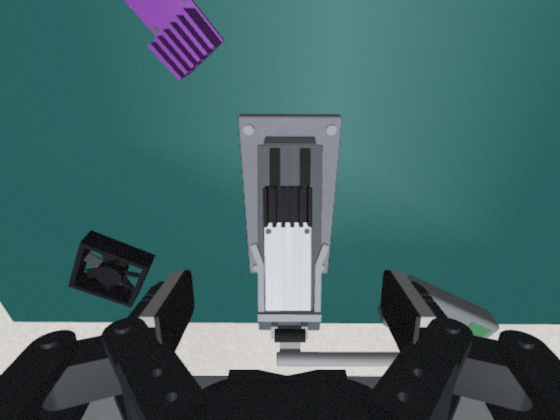

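Module is home: the sink's centre is at bed x -104.0 mm, y about -2 mm, top 41 mm above the bed, and the wrist view shows the tongue against the stop (row 313). Next I return to a vertical tool over the bar and bring the clip down.

>>> drive_tool --plan '[{"linear":[-0.012,0.015,-0.02],"twist":[0,5,0],"claw":0},{"linear":[-0.025,0.035,-0.04],"twist":[0,10,0],"claw":0},{"linear":[-0.0416,0.067,-0.0664],"twist":[0,15.2,0],"claw":0},{"linear":[-0.0416,0.067,-0.0664],"twist":[0,15.2,0],"claw":0}]'

```text
time: 17.0
position: [0.5507, 0.0264, 0.2778]
ee_rot: [-0.006, 1.0, 0.001, -0.001]
ft_force: [0.8, -0.1, -0.4]
finger_gap: 0.999
```

>>> drive_tool --plan '[{"linear":[0,0,0],"twist":[0,0,10],"claw":0},{"linear":[0,0,0],"twist":[0,0,20],"claw":0},{"linear":[0,0,0],"twist":[0,0,30],"claw":0},{"linear":[0,0,0],"twist":[0,0,40],"claw":0},{"linear":[0,0,0],"twist":[0,0,50],"claw":0}]'

```text
time: 17.62
position: [0.5466, 0.0214, 0.2752]
ee_rot: [0.423, 0.906, -0.002, -0.003]
ft_force: [0.0, 0.6, -0.6]
finger_gap: 0.995
```

>>> drive_tool --plan '[{"linear":[0,0,0],"twist":[0,0,10],"claw":0},{"linear":[0,0,0],"twist":[0,0,20],"claw":0},{"linear":[0,0,0],"twist":[0,0,30],"claw":0},{"linear":[0,0,0],"twist":[0,0,40],"claw":0},{"linear":[0,0,0],"twist":[0,0,40],"claw":0}]'

```text
time: 18.25
position: [0.5468, 0.0216, 0.2756]
ee_rot: [0.704, 0.71, -0.003, -0.002]
ft_force: [-0.7, -0.6, 0.3]
finger_gap: 0.997
```

Run:
```python
from plant import robot
import cv2,numpy as np
from h import *
o=robot.get_obs(); print(o["finger_gap"],o["position"],o["ee_rot"].round(4),o["qpos"].round(3))
S={n:robot.snapshot(n) for n in["side","scene","wrist"]}
for n in S: 
    np.savez(f"/tmp/{n}10.npz",**S[n]); P=cloud(S[n]).reshape(-1,3); b=P[(abs(P[:,0]-.63)<.025)&(P[:,1]>-.01)&(P[:,1]<.045)&(P[:,2]>.155)&(P[:,2]<.195)]
    if len(b): print(n,len(b),b.mean(0),np.percentile(b,[5,95],axis=0).round(4).tolist())
    # toggle
    b=P[(abs(P[:,0]-.45)<.06)&(abs(P[:,1]-.28)<.06)&(P[:,2]>.02)&(P[:,2]<.03)]
    if len(b)>5: print(" box",len(b),cv2.minAreaRect(b[:,:2].astype(np.float32)))
    b=P[(abs(P[:,0]-.45)<.06)&(abs(P[:,1]-.28)<.06)&(P[:,2]>.062)&(P[:,2]<.1)]
    if len(b)>5: print(" ball",len(b),b.mean(0),b.min(0),b.max(0))
cv2.imwrite("pics/w10.png",S["wrist"]["frame"][:,:,::-1])
cv2.imwrite("pics/t10.png",np.hstack([cv2.resize(S["side"]["frame"][280:350,270:350,::-1],(400,350),interpolation=3),cv2.resize(S["scene"]["frame"][140:200,310:380,::-1],(400,350),interpolation=3)]))
```

```text
0.9970856325363677 [0.54676405 0.02164823 0.27559272] [ 0.7042  0.71   -0.0026 -0.002 ] [-0.168  0.187  0.059  1.72  -0.011  1.242 -0.099]
side 55 [0.62850831 0.01845761 0.18055125] [[0.6244, -0.0057, 0.1753], [0.633, 0.0425, 0.1843]]
 box 309 ((0.45983704924583435, 0.2915668487548828), (0.05131067708134651, 0.06964422017335892), 87.57317352294922)
 ball 80 [0.43634607 0.29395294 0.08473932] [0.42410802 0.2805468  0.06335376] [0.44822512 0.30350282 0.09247383]
scene 80 [0.63499053 0.01694152 0.1792179 ] [[0.6296, -0.0064, 0.174], [0.6391, 0.0396, 0.1834]]
 box 204 ((0.4646303951740265, 0.28788286447525024), (0.07597418129444122, 0.05477619916200638), 0.2275983840227127)
 ball 66 [0.44495274 0.28624454 0.08002077] [0.42838472 0.27753389 0.06394486] [0.45618491 0.30060814 0.09343084]
wrist 856 [0.62919577 0.0179173  0.1805525 ] [[0.6256, -0.0067, 0.1773], [0.6338, 0.0416, 0.1825]]
```

View pics/w10.png

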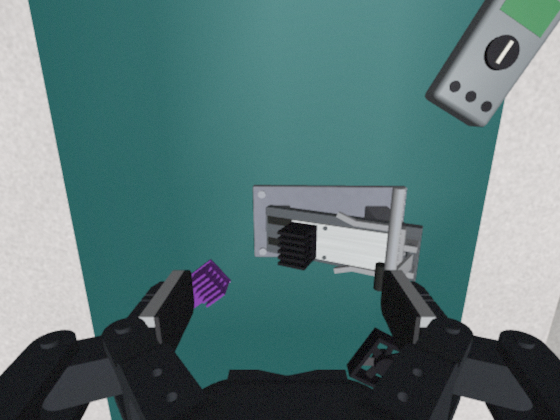

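View pics/t10.png

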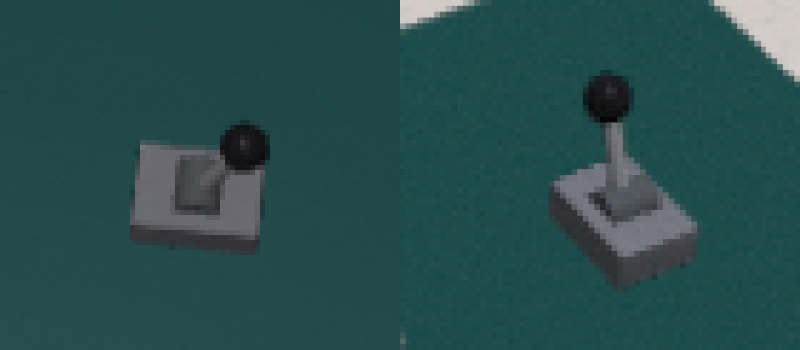

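The clip bar stands at (0.630, 0.022, 0.178). The toggle box is at (0.461, 0.290), yaw about -2°, its lever leaning to world -x. Now grip the bar and swing it down.

>>> drive_tool --plan '[{"linear":[0,0.05,0],"twist":[0,0,0],"claw":0},{"linear":[0,0.083,0.02],"twist":[0,0,0],"claw":0},{"linear":[0,0.083,0.07],"twist":[0,0,0],"claw":0},{"linear":[0,0.083,0.105],"twist":[0,0,0],"claw":0},{"linear":[0,0.083,0.1166],"twist":[0,0,0],"claw":0}]'

```text
time: 19.02
position: [0.6286, 0.0229, 0.1578]
ee_rot: [0.704, 0.71, -0.003, -0.003]
ft_force: [-0.0, 0.2, -0.4]
finger_gap: 1.002
```

>>> drive_tool --plan '[{"linear":[0,0,0],"twist":[0,0,0],"claw":1},{"linear":[0,0,0],"twist":[0,0,0],"claw":1},{"linear":[0,0,0],"twist":[0,0,0],"claw":1},{"linear":[0,0,0],"twist":[0,0,0],"claw":1},{"linear":[0,0,0],"twist":[0,0,0],"claw":1}]'

```text
time: 19.65
position: [0.6313, 0.0232, 0.1616]
ee_rot: [0.705, 0.71, -0.0, -0.0]
ft_force: [1.5, 0.6, 1.9]
finger_gap: 0.093
```

>>> drive_tool --plan '[{"linear":[0,-0.0066,0.0052],"twist":[0,0,0],"claw":1},{"linear":[0,-0.0145,0.0136],"twist":[0,0,0],"claw":1},{"linear":[0,-0.0209,0.0232],"twist":[0,0,0],"claw":1},{"linear":[0,-0.0255,0.0337],"twist":[0,0,0],"claw":1},{"linear":[0,-0.0282,0.0449],"twist":[0,0,0],"claw":1}]'

```text
time: 20.27
position: [0.604, 0.023, 0.1159]
ee_rot: [0.705, 0.71, 0.001, 0.001]
ft_force: [7.1, -0.0, 0.8]
finger_gap: 0.088
```

>>> drive_tool --plan '[{"linear":[0,-0.0007,0.0115],"twist":[0,0,0],"claw":1},{"linear":[0,0.0006,0.02],"twist":[0,0,0],"claw":1},{"linear":[0,0.001,0.025],"twist":[0,0,0],"claw":1},{"linear":[0,0.0013,0.0265],"twist":[0,0,0],"claw":1},{"linear":[0,0.0013,0.0265],"twist":[0,0,0],"claw":1}]'

```text
time: 20.9
position: [0.6042, 0.023, 0.0886]
ee_rot: [0.705, 0.71, -0.001, -0.001]
ft_force: [7.2, -0.5, -2.5]
finger_gap: 0.087
```

>>> drive_tool --plan '[{"linear":[0,0,0.002],"twist":[0,0,0],"claw":1},{"linear":[0,0,0.002],"twist":[0,0,0],"claw":0},{"linear":[0,0,0.002],"twist":[0,0,0],"claw":0},{"linear":[0,0,0.002],"twist":[0,0,0],"claw":0},{"linear":[0,0,-0.03],"twist":[0,0,0],"claw":0}]'

```text
time: 21.52
position: [0.6001, 0.0227, 0.1167]
ee_rot: [0.705, 0.71, -0.004, -0.004]
ft_force: [-0.9, -0.3, 0.9]
finger_gap: 0.927
```

>>> drive_tool --plan '[{"linear":[0,0,-0.05],"twist":[0,0,0],"claw":0},{"linear":[0,0,-0.1],"twist":[0,0,0],"claw":0},{"linear":[0,0,-0.13],"twist":[0,0,0],"claw":0}]'

```text
time: 21.9
position: [0.6041, 0.0229, 0.2521]
ee_rot: [0.705, 0.71, -0.0, -0.001]
ft_force: [0.8, -0.3, -0.1]
finger_gap: 1.0
```

Run:
```python
from plant import robot
import cv2,numpy as np
from h import *
o=robot.get_obs(); print(o["finger_gap"],o["position"],o["ee_rot"].round(4))
S={n:robot.snapshot(n) for n in["side","scene","wrist"]}
O=np.array([.661,-.043,.104]);th=np.radians(25);ux=np.array([np.cos(th),.005,np.sin(th)]);uz=np.array([-np.sin(th),0,np.cos(th)])
for n in S: 
    np.savez(f"/tmp/{n}11.npz",**S[n]); C=cloud(S[n]);P=C.reshape(-1,3); b=P[(abs(P[:,0]-.607)<.02)&(P[:,1]>-.01)&(P[:,1]<.042)&(P[:,2]>.08)&(P[:,2]<.15)]
    if len(b): print(n,len(b),"bar",b.mean(0),np.percentile(b[:,2],[50,90,98]))
    d=C-O; bx,bz,by=d@ux,d@uz,d[...,1]-.0055*d[...,0]
    m=(bz>.036)&(bz<.047)&(bx>-.135)&(bx<-.075)&(abs(by)<.03)
    if m.sum()>5: print(n,m.sum(),"sink bx",np.percentile(bx[m],[2,98]),"by",np.percentile(by[m],[2,98]),"bz",np.median(bz[m]))
a=S["side"]["frame"][160:260,220:340,::-1]
b=S["scene"]["frame"][180:290,220:330,::-1]
cv2.imwrite("pics/g11.png",np.hstack([cv2.resize(a,(400,400),interpolation=3),cv2.resize(b,(400,400),interpolation=3)]))
cv2.imwrite("pics/w11.png",S["wrist"]["frame"][:,:,::-1])
```

```text
1.0001545705199293 [0.604077  0.0228545 0.2521216] [ 7.047e-01  7.095e-01 -3.000e-04 -5.000e-04]
side 52 bar [0.60356996 0.01338716 0.10524727] [0.10732841 0.11041186 0.11192071]
side 115 sink bx [-0.1207369  -0.08946584] by [-0.02052631  0.02099709] bz 0.04096902266025828
scene 74 bar [0.60917919 0.01492275 0.10633223] [0.10692677 0.1097307  0.11200159]
scene 81 sink bx [-0.11721676 -0.08230694] by [-0.02104684  0.01835988] bz 0.039318277002201356
wrist 580 bar [0.60400346 0.01665208 0.107383  ] [0.10769053 0.10899237 0.10947725]
wrist 942 sink bx [-0.11967853 -0.08834178] by [-0.02167142  0.01779011] bz 0.04098514453735046
```

View pics/g11.png

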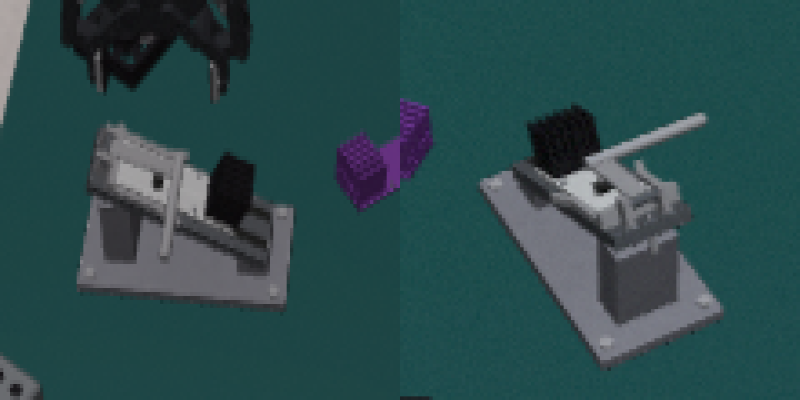

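View pics/w11.png

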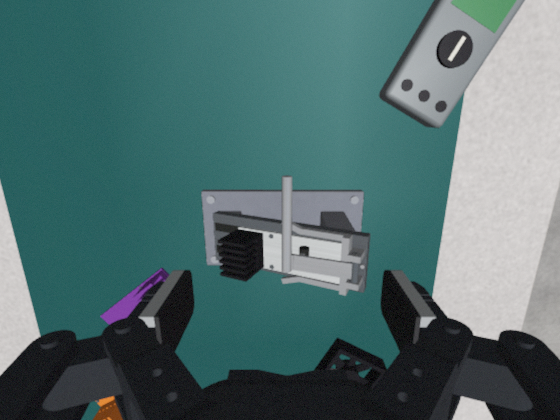

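The clip is down: bar top raised about 6 mm against the empty-bed position (≈0.1 rad), its foot visible on the tongue (wrist pixel 304,252), and the module is still at bed x -104. On to the toggle: closed fingers to the -x side of the ball.

>>> drive_tool --plan '[{"linear":[0.04,-0.031,0],"twist":[0,0,0],"claw":1},{"linear":[0.08,-0.062,0],"twist":[0,0,0],"claw":1},{"linear":[0.12,-0.093,0],"twist":[0,0,0],"claw":1},{"linear":[0.16,-0.124,0.02],"twist":[0,0,0],"claw":1},{"linear":[0.2,-0.155,0.04],"twist":[0,0,0],"claw":1}]'

```text
time: 22.68
position: [0.4448, 0.2223, 0.2076]
ee_rot: [0.705, 0.71, -0.003, -0.002]
ft_force: [0.2, 0.9, -0.7]
finger_gap: -0.003
```

>>> drive_tool --plan '[{"linear":[0.035,-0.031,0.02],"twist":[0,0,0],"claw":1},{"linear":[0.0695,-0.062,0.04],"twist":[0,0,0],"claw":1},{"linear":[0.0695,-0.062,0.06],"twist":[0,0,0],"claw":1},{"linear":[0.0695,-0.062,0.06],"twist":[0,0,0],"claw":1}]'

```text
time: 23.18
position: [0.3821, 0.2892, 0.1472]
ee_rot: [0.704, 0.71, -0.005, -0.002]
ft_force: [-0.6, -0.1, 0.7]
finger_gap: -0.004
```

Run:
```python
from plant import robot
import cv2,numpy as np
from h import *
o=robot.get_obs(); print(o["finger_gap"],o["position"],o["ee_rot"].round(4),o["qpos"].round(3))
S={n:robot.snapshot(n) for n in["side","scene"]}
a=S["side"]["frame"][250:350,260:380,::-1]
b=S["scene"]["frame"][100:210,290:400,::-1]
cv2.imwrite("pics/g12.png",np.hstack([cv2.resize(a,(400,400),interpolation=3),cv2.resize(b,(400,400),interpolation=3)]))
```

```text
-0.004035041661263761 [0.38208313 0.28919784 0.14722649] [ 0.7042  0.71   -0.0048 -0.0015] [-0.586  0.192 -0.167  2.018  0.036  0.944 -0.764]
```

View pics/g12.png

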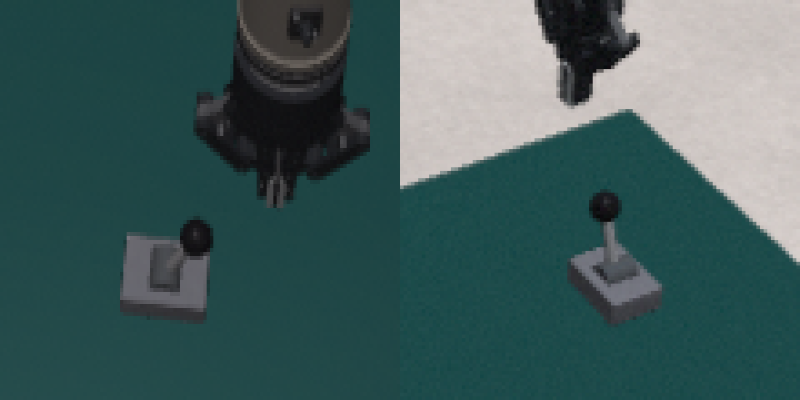

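>>> drive_tool --plan '[{"linear":[0.002,0,0.04],"twist":[0,0,0],"claw":1},{"linear":[0.002,0,0.075],"twist":[0,0,0],"claw":1},{"linear":[0.002,0,0.087],"twist":[0,0,0],"claw":1},{"linear":[0.002,0.01,0.087],"twist":[0,0,0],"claw":1},{"linear":[0.002,0.022,0.087],"twist":[0,0,0],"claw":1}]'

```text
time: 23.9
position: [0.4085, 0.2938, 0.0645]
ee_rot: [0.705, 0.709, 0.0, -0.001]
ft_force: [0.8, 0.6, 0.6]
finger_gap: -0.001
```

>>> drive_tool --plan '[{"linear":[0,0.012,0],"twist":[0,0,0],"claw":1},{"linear":[0,0.024,0],"twist":[0,0,0],"claw":1},{"linear":[0,0.036,0],"twist":[0,0,0],"claw":1},{"linear":[-0.001,0.048,0],"twist":[0,0,0],"claw":1},{"linear":[-0.001,0.058,0],"twist":[0,0,0],"claw":1}]'

```text
time: 24.52
position: [0.4648, 0.292, 0.0624]
ee_rot: [0.705, 0.709, -0.002, -0.001]
ft_force: [-1.2, 0.3, -1.5]
finger_gap: -0.007
```

Run:
```python
from plant import robot
import cv2,numpy as np
o=robot.get_obs(); print(o["position"],o["ft_force"])
S={n:robot.snapshot(n) for n in["side","scene"]}
a=S["side"]["frame"][250:350,260:380,::-1]
b=S["scene"]["frame"][100:210,290:400,::-1]
cv2.imwrite("pics/g13.png",np.hstack([cv2.resize(a,(400,400),interpolation=3),cv2.resize(b,(400,400),interpolation=3)]))
```

```text
[0.46477151 0.29200687 0.06244439] [-1.2156424   0.29619531 -1.54254792]
```

View pics/g13.png

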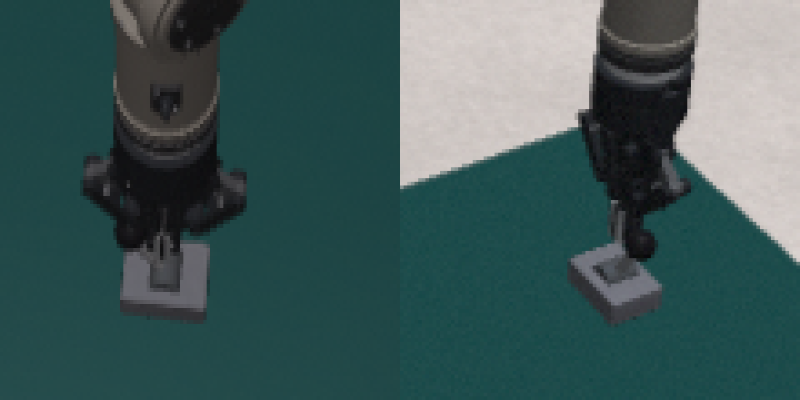

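>>> drive_tool --plan '[{"linear":[0,0.004,0],"twist":[0,0,0],"claw":1},{"linear":[0,0.007,0],"twist":[0,0,0],"claw":1},{"linear":[0,0.007,0],"twist":[0,0,0],"claw":1}]'

```text
time: 25.0
position: [0.4654, 0.2921, 0.0622]
ee_rot: [0.704, 0.71, -0.006, -0.004]
ft_force: [-12.6, -1.7, 7.5]
finger_gap: -0.003
```

The force rose to 12.6 N with no further travel, so the lever is on its end stop. Backing off and checking.

>>> drive_tool --plan '[{"linear":[0,-0.02,0],"twist":[0,0,0],"claw":1},{"linear":[0,-0.05,0],"twist":[0,0,0],"claw":1},{"linear":[0,-0.06,-0.05],"twist":[0,0,0],"claw":1},{"linear":[0,-0.06,-0.11],"twist":[0,0,0],"claw":1},{"linear":[0,-0.06,-0.15],"twist":[0,0,0],"claw":1}]'

```text
time: 25.62
position: [0.4131, 0.2927, 0.2164]
ee_rot: [0.704, 0.71, 0.001, -0.0]
ft_force: [0.0, 1.2, -0.7]
finger_gap: -0.003
```

Run:
```python
from plant import robot
import cv2,numpy as np
from h import *
o=robot.get_obs(); print(o["position"],o["ft_force"])
S={n:robot.snapshot(n) for n in["side","scene"]}
O=np.array([.661,-.043,.104]);th=np.radians(25);ux=np.array([np.cos(th),.005,np.sin(th)]);uz=np.array([-np.sin(th),0,np.cos(th)])
for n in S:
    C=cloud(S[n]);P=C.reshape(-1,3)
    b=P[(abs(P[:,0]-.461)<.07)&(abs(P[:,1]-.29)<.05)&(P[:,2]>.062)&(P[:,2]<.1)]; print(n,"ball",len(b),b.mean(0),b.min(0),b.max(0))
    b=P[(abs(P[:,0]-.607)<.02)&(P[:,1]>-.01)&(P[:,1]<.042)&(P[:,2]>.08)&(P[:,2]<.15)]; print("bar",b.mean(0))
    d=C-O; bx,bz,by=d@ux,d@uz,d[...,1]
    m=(bz>.036)&(bz<.047)&(bx>-.135)&(bx<-.075)&(abs(by)<.03); print("sink",np.percentile(bx[m],[2,98]),np.median(bz[m]))
cv2.imwrite("pics/side14.png",S["side"]["frame"][:,:,::-1])
cv2.imwrite("pics/scene14.png",S["scene"]["frame"][:,:,::-1])
```

```text
[0.41308832 0.29272881 0.2163521 ] [ 0.04776164  1.15732779 -0.74566407]
side ball 78 [0.48802701 0.29331336 0.08172382] [0.47688072 0.27858026 0.06267154] [0.50110139 0.3043774  0.09208658]
bar [0.60350292 0.01444088 0.10481446]
sink [-0.12107408 -0.08955224] 0.04104016058406432
scene ball 60 [0.49728662 0.28553445 0.07975188] [0.48441106 0.27499315 0.06636079] [0.50946718 0.30208134 0.09036053]
bar [0.6087789  0.0146773  0.10599774]
sink [-0.11862721 -0.08463313] 0.039078650214891264
```

View pics/side14.png

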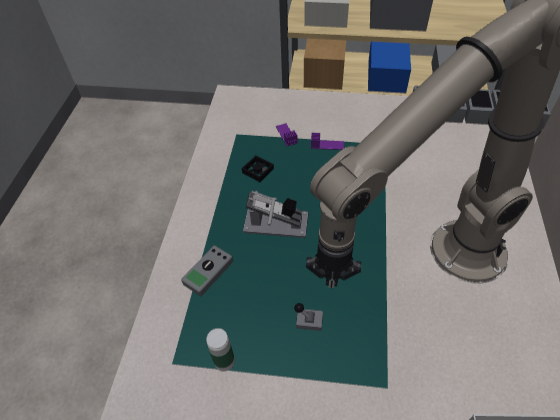

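View pics/scene14.png

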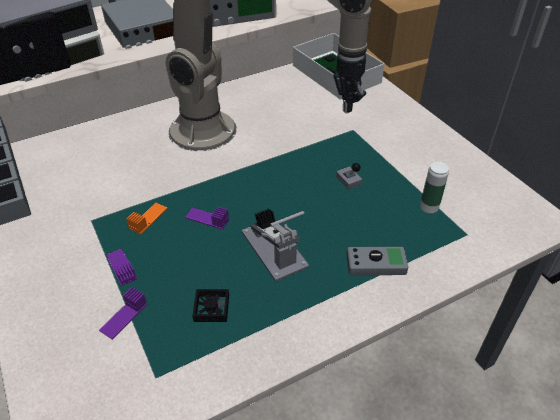

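The ball moved 52 mm to the +x side, the clip and module are unchanged, bystanders stand where they were, and the arm is clear. Handing in.

```bash
python3 -c "
from plant import robot
print(robot.finish_job())"
```

```text
the job is handed in; nothing more can be done
None
```

The module is clamped in the jig and the toggle is thrown. I handed the job in after about 26 s, and it reported no verdict.

I swung the clip up by its bar and picked up the bare-aluminium module. I put it down once and regrasped it with the tool leaning 10°, because a full 25° tool tilt on the bed would have taken joint 6 past its limit. Then I slid it up the rails to the stop, brought the clip down on the tongue and pushed the toggle over to its end stop.

**Last checks:**
- **Module:** seated with about 18 N horizontally and 15 N vertically on the wrist. The wrist view put the sink centre at bed x -104 mm, y about -2 mm, top 41 mm above the bed. The three cameras differed by 2–4 mm in bed x.
- **Clip:** bar about 6 mm higher than on the empty bed, which is roughly 0.1 rad, with its foot on the tongue.
- **Toggle:** the ball moved about 52 mm and the force rose to 12.6 N against the stop. That is less than the 57 mm full swing, which fits a lever that started slightly off zero, but I did not measure its angle directly.
- **Bench:** the fan, multimeter and spray can look unmoved in the scene view, which I compared by eye, and the arm is clear of everything.

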